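# Fill the kit tub with bearing balls and press its snap cover home

## Robot

A 6-joint arm with a two-finger parallel gripper is mounted at the origin on the work surface. World frame = base frame: x ahead of the robot, y to its left, z up, the work surface at z = 0. Lengths are in m, angles in rad, forces in N, time in s.
With the tool pointing down it reaches from about 0.35 to 0.775 m from the base axis. Payload 5.5 kg.
Tool frame: the origin (TCP) lies midway between the tips of the shut fingers; the grasp point (between the pads) lies grasp_offset behind it (grasp_offset is the distance from the TCP to the grasp point, in m); z points along the fingers, y is the line along which they close (so a half turn about z gives the same grasp; the last joint's range is limited). The gripper opens to 85 mm and grips with 20 to 120 N. Pads are 22 mm wide; open, the fingers measure 114 mm over their backs; the gripper's body (76 mm by 85 mm) begins 54 mm behind the grasp point. The pads swing forward as they close: fully open they stand 13 mm farther back than shut.
Start: joints at [-1.47, 0.313, 0.046, 1.304, 0, 1.431], TCP at [0.137, -0.558, 0.231] pointing down, gripper open.
Joint ranges: [-2.76, 2.76], [-0.86, 1.69], [-1.03, 1.26], [-2.2, 2.34], [-1.47, 1.5], [-3.14, 3.14]. Speed limits (rad/s): [2.57, 2.57, 3.14, 3.14, 3.14, 3.14].

## Interface

Orientations are given as a unit quaternion [w, x, y, z].
In Python, from workcell import * gives the robot as it stands.
- The arm moves only by the tool step_arm, never from a script. Its argument "deltas" is a list of rows, each a list of 7 numbers: the shift along the world's x, y, z in mm, then the turn, a rotation vector about the world's x, y, z in degrees, then the gripper's target within -1 to 1 (fully open at 1, half-way at 0, shut at -1). A call has 1 to 5 rows; each row shifts and turns the commanded pose from where the row before left it; what a row does not reach is not made up. A row lasts 1/10 s, in which the tool goes at most 50 mm and 8.59 degrees, less where a joint would pass 70% of its speed; a pose out of reach is approached as far as the arm can. A call is refused whole if a number of a shift passes 50 or a number of a turn 8.59, either way. A call with a gripper value outside its range is refused whole. The fingers move at their own pace and stop on an object; "newtons" is the grip in N (left out, the last holds). Time passes only in rows, so rows that do not move let the fingers close. It gives the time, the measured TCP pose, the force, the opening and the grip force at its end, in the units of the state.
- get_state(): the state, without advancing time (a new reading comes with each control period).
- read_camera(name): name is "side" or "top"; returns a dict with "image" (420x560x3 uint8, red, green, blue), "z_map" (420x560 float32, m along the optical axis (not along the pixel's ray), 0 where there is no reading), "K" (3x3 intrinsics, pixels), "dist_coeffs" ([k1, k2, p1, p2, k3] as OpenCV has them; the pictures are not rectified), "world_from_camera" (4x4, takes a point from camera to world coordinates). Camera axes: x right, y down, z forward; pixel columns grow to the right and rows downward; lengths in m; the calibration is good to about 2 mm. A picture is of the moment at which its call begins.
- hand_in(): hands the job in; it is judged then, once.
The state is a dict: "clock": time; "joint_pos": joint angles; "qvel": joint speeds; "tau": joint torques, N m; "tcp_pos": TCP position; "orientation": TCP orientation; "wrist_force": force on the tool from outside, world axes, zero at the start; "ft_torque": the same for the moment, N m; "finger_gap": finger opening in m; "grip_force": force on a finger pad.
Only numpy, scipy, OpenCV 4.12 (cv2) and the standard library are available. Lean on these libraries where they do the work, as an engineer would, in place of code of your own. Each camera call takes 0.05 s, during which the arm holds its last target. There are 200 camera calls.

## Task

Take the orange cup, pour all five steel balls from it into the aluminium tub, and stand the empty cup upright on the bench again, clear of the tub. Then set the red cover on the tub and press it down past its three blue spring clips until it snaps fully home, and finish while still holding it pressed down firmly with the gripper. Leave the other things on the bench where they are.

Things in the scene. Friction and masses are not known exactly. Their poses are not given: they have to be found in the camera images.
- tub: Open round aluminium tub, fixed to the bench; origin at the centre of its underside, on the bench, z up. Yellow base disc 150 mm across, 6 mm thick; tub 92 mm outside, 84 mm inside diameter, rim at z = 66 mm, inner floor at z = 10 mm. Three blue sprung clips stand round it, 0, 120 and 240 degrees from its x axis.
- tub_rim (a point): Centre of the tub's mouth, on its axis, 66 mm above the bench.
- clip0 (a joint): Blue clip at 0 degrees: upright strip 18 mm wide, 55 to 59 mm from the tub axis, top at z = 80 mm, with an inward nose with 45-degree faces (z = 67 to 79 mm, tip at z = 73 mm, 47 mm from the axis). Value: metres pushed outward, 0 free, about 0.003 as the cover passes, about 0.001 with the cover home; at most 0.007. Spring about 0.75 N/mm, 1.1 N preload.
- clip1 (a joint): Blue clip at 120 degrees: upright strip 18 mm wide, 55 to 59 mm from the tub axis, top at z = 80 mm, with an inward nose with 45-degree faces (z = 67 to 79 mm, tip at z = 73 mm, 47 mm from the axis). Value: metres pushed outward, 0 free, about 0.003 as the cover passes, about 0.001 with the cover home; at most 0.007. Spring about 0.75 N/mm, 1.1 N preload.
- clip2 (a joint): Blue clip at 240 degrees: upright strip 18 mm wide, 55 to 59 mm from the tub axis, top at z = 80 mm, with an inward nose with 45-degree faces (z = 67 to 79 mm, tip at z = 73 mm, 47 mm from the axis). Value: metres pushed outward, 0 free, about 0.003 as the cover passes, about 0.001 with the cover home; at most 0.007. Spring about 0.75 N/mm, 1.1 N preload.
- cover: Loose round red snap cover with a black knob on top, starts knob up on the bench. Origin at the centre of its underside, z up. Plug tapers from 66 mm diameter at z = 0 to 80 mm at z = 12 mm; flange 100 mm diameter, z = 14 to 19 mm; round knob 28 mm diameter, z = 19 to 47 mm. About 0.12 kg. Fits at any yaw.
- cover_knob (a point): Middle of the knob, 33 mm above the cover's origin. Set on the tub, the cover rests on the three noses, flange some 10 mm above the rim. Pushed down, it resists with about 8 to 11 N, then the force drops suddenly and the clips pull it down; home is with the flange on the rim, this point 85 mm above the bench, where the push rises again (a firm push: 10 to 20 N).
- cup: Loose orange plastic cup, open on top, starts upright on the bench with the five balls inside. Origin at the centre of its underside, z up to the mouth. 75 mm high, straight-sided, 56 mm outside diameter, wall 3 mm, floor 4 mm thick. About 0.08 kg empty.
- cup_rim (a point): Centre of the cup's mouth, on its axis, 75 mm from its underside.
- ball0_center (a point): Centre of a loose polished, slippery steel ball, 20 mm diameter, 33 g, one of five; starts inside the orange cup.
- ball1_center (a point): Centre of a loose polished, slippery steel ball, 20 mm diameter, 33 g, one of five; starts inside the orange cup.
- ball2_center (a point): Centre of a loose polished, slippery steel ball, 20 mm diameter, 33 g, one of five; starts inside the orange cup.
- ball3_center (a point): Centre of a loose polished, slippery steel ball, 20 mm diameter, 33 g, one of five; starts inside the orange cup.
- ball4_center (a point): Centre of a loose polished, slippery steel ball, 20 mm diameter, 33 g, one of five; starts inside the orange cup.
- flange: Bystander: aluminium flange ring lying flat, 110 mm outside and 64 mm inside diameter, 16 mm thick; origin at the centre of its underside.
- collar: Bystander: dark steel shaft collar, 48 mm outside and 28 mm inside diameter, 22 mm high; origin at the centre of its underside.
- oiler: Bystander: green plastic oil bottle with a yellow cap, standing, 60 mm diameter, 150 mm high; origin at the centre of its underside.
- hammer: Bystander: hammer lying along its x axis, about 260 mm long; origin at its middle, on the bench.
- wrench: Bystander: steel wrench lying along its x axis, about 180 mm long; origin at its middle, on the bench.
- tape: Bystander: yellow tape measure case standing on edge, 70 x 35 x 60 mm; origin at the centre of its underside.
Mind the look-alikes: they are no part of the job. What is shaped like the cover but purple or yellow is not meant. There is more than one size of the tub; the job needs the larger.

How it is judged:
By the outcome, as a careful person would: the job done as asked, in the order asked, and still so for the second after the job is handed in, while the arm keeps its last pose, push and grip.
It also fails if it takes over 72 s, if anything falls off the work surface, if the arm or the gripper's body presses on something with over 40 N, if the wrist force passes 120 N, or if a joint passes its speed limit or range.

## Working session

There is one attempt and no reset: what is moved stays moved. The work goes in short steps, Python scripts to look and compute and a tool call to move; the robot and the scene stay as the last step left them, time stands still between calls to the robot, and variables do not carry over. Pictures are saved under pics/ and viewed, at most 10 in all, crops included, and the job is handed in when it is done.

Besides the shell and the picture viewer there is one more tool, called after ">>>" by a JSON object that holds its "method" and its "body", one argument or row to a line. step_arm: Moves the arm, as the interface text tells. Its arguments: {"type":"object","properties":{"deltas":{"type":"array","items":{"type":"array","items":{"type":"number"}}},"newtons":{"type":"number"}},"required":["deltas"]}

```bash
mkdir -p pics; ls; python3 - <<'E'
from workcell import *
import cv2,numpy as np,pickle
s=get_state();print({k:s[k] for k in s})
print([k for k in globals() if 'grasp' in k], globals().get('grasp_offset'))
for n in('top','side'):
    c=read_camera(n);pickle.dump(c,open(f'{n}0.pkl','wb'))
    cv2.imwrite(f'pics/{n}0.png',c['image'][...,::-1]);print(n,c['K'],c['dist_coeffs'],c['world_from_camera'])
E
```

```text
pics
{'clock': 0.0, 'joint_pos': array([-1.46960753e+00,  3.14004790e-01,  4.49996304e-02,  1.30360978e+00,
       -6.79125418e-06,  1.43120608e+00]), 'qvel': array([-3.12912887e-04, -1.24844829e-04,  6.27380391e-04, -5.45711276e-04,
       -5.35232361e-05,  5.35192793e-04]), 'tau': array([-3.08048448e-04, -4.80624855e+01,  2.98533136e+01,  1.93052553e-02,
       -1.19067636e-04, -1.83391001e-05]), 'tcp_pos': array([ 0.13705661, -0.55790633,  0.23041483]), 'orientation': array([-9.09205532e-04,  9.92761519e-01,  1.20098871e-01,  1.40633028e-05]), 'wrist_force': array([0.60211953, 0.09177281, 0.68257823]), 'ft_torque': array([-0.04056567,  0.00101773,  0.0278944 ]), 'grip_force': 0.0, 'finger_gap': 0.08541120303943477}
['grasp_offset'] 0.0187
top [[443.86447746   0.         276.44721357]
 [  0.         443.86447746 202.72992052]
 [  0.           0.           1.        ]] [-0.01711133  0.          0.          0.          0.        ] [[-0.02296163 -0.99341752  0.11222475  0.43643297]
 [-0.99963698  0.0243969   0.01143252 -0.01151914]
 [-0.0140952  -0.1119215  -0.99361708  1.36538152]
 [ 0.          0.          0.          1.        ]]
side [[391.93581039   0.         276.2563256 ]
 [  0.         391.93581039 211.05046372]
 [  0.           0.           1.        ]] [0.01821068 0.         0.         0.         0.        ] [[-9.75015854e-01 -1.36488475e-01  1.75256900e-01  3.81874573e-01]
 [-2.22133044e-01  5.95537405e-01 -7.72005252e-01  8.81278459e-01]
 [ 9.97780455e-04 -7.91647709e-01 -6.10977012e-01  7.62663907e-01]
 [ 0.00000000e+00  0.00000000e+00  0.00000000e+00  1.00000000e+00]]
```

View pics/top0.png

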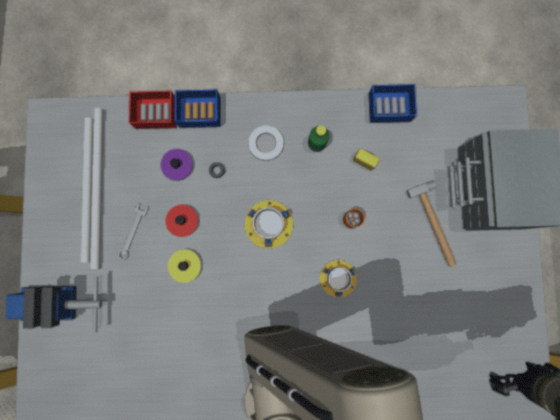

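View pics/side0.png

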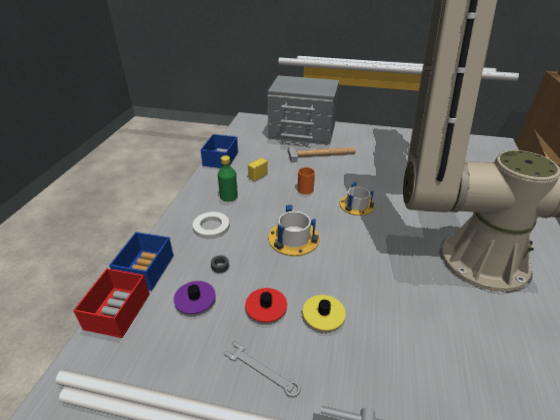

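Top view: covers are purple (177,164), red (181,220) and yellow (184,266); tubs are large (269,223) and small (339,278); the only orange cup is at (354,218), with the balls in it. Orange rods in a bin at (200,110) and the red bin at (152,110) are not meant. I choose red (181,220), the larger tub (269,223) and the cup (354,218).

```bash
cat > h.py <<'E'
import cv2,numpy as np,pickle
def cast(c,px,z):
    px=np.atleast_2d(np.asarray(px,float))
    u=cv2.undistortPoints(px[:,None],c['K'],c['dist_coeffs'])[:,0]
    T=c['world_from_camera'];d=np.c_[u,np.ones(len(u))]@T[:3,:3].T;o=T[:3,3]
    return o+d*((z-o[2])/d[:,2])[:,None]
def mask(c,lo,hi,box):
    h=cv2.cvtColor(c['image'],cv2.COLOR_RGB2HSV);m=cv2.inRange(h,np.array(lo),np.array(hi))
    r=np.zeros_like(m);x0,y0,x1,y1=box;r[y0:y1,x0:x1]=m[y0:y1,x0:x1];return r
def pts(m): y,x=np.nonzero(m);return np.c_[x,y]
def circ(c,m,z):
    p=max(cv2.findContours(m,0,1)[0],key=cv2.contourArea)[:,0]
    (x,y),r=cv2.minEnclosingCircle(cast(c,p,z)[:,:2].astype(np.float32)*1000)
    return np.round([x,y,r],1)
E
python3 - <<'E'
from h import *
t,s=[pickle.load(open(n+'0.pkl','rb')) for n in('top','side')]
for n,c,B in(('top',t,dict(cov=(155,198,208,242),cup=(335,200,372,236),tub=(238,195,300,252))),('side',s,dict(cov=(240,285,292,325),cup=(290,162,322,198),tub=(262,200,325,255)))):
    print(n,'cover',circ(c,mask(c,(0,120,60),(8,255,255),B['cov']),.0165),
     'knob',circ(c,mask(c,(0,0,0),(180,255,45),B['cov']),.047),
     'cup', circ(c,mask(c,(4,120,60),(16,255,255),B['cup']),.075),
     'tubbase',circ(c,mask(c,(17,120,80),(35,255,255),B['tub']),.006))
    m=mask(c,(100,120,40),(125,255,255),B['tub']);k,l,st,ce=cv2.connectedComponentsWithStats(m)
    for i in range(1,k):
        if st[i,4]>5: print('clip',st[i],ce[i],cast(c,ce[i],.07))
# cup depth/side
x=mask(s,(4,120,60),(16,255,255),(290,162,322,198));p=pts(x);print('cup px',p.min(0),p.max(0))
# z-map points: rim heights, tubs
for c,nm,b in((t,'cup',(335,200,372,236)),(t,'tub',(238,195,300,252)),(t,'cov',(155,198,208,242))):
    x0,y0,x1,y1=b;yy,xx=np.mgrid[y0:y1,x0:x1];z=c['z_map'][y0:y1,x0:x1].ravel();P=np.c_[xx.ravel(),yy.ravel()].astype(float)
    u=cv2.undistortPoints(P[:,None],c['K'],c['dist_coeffs'])[:,0];T=c['world_from_camera']
    W=(np.c_[u,np.ones(len(u))]*z[:,None])@T[:3,:3].T+T[:3,3]
    for lo,hi in((.004,.01),(.012,.022),(.04,.05),(.06,.07),(.07,.085)):
        q=W[(W[:,2]>lo)&(W[:,2]<hi)]
        if len(q)>8: print(nm,lo,hi,len(q),((q.min(0)+q.max(0))/2*1000).round(1),((q.max(0)-q.min(0))*1000).round(1))
im=[cv2.resize(c['image'][y:y+110,x:x+140],(560,440),interpolation=cv2.INTER_CUBIC) for c,x,y in((t,235,170),)]
im2=cv2.resize(s['image'][150:260,240:340],(400,440),interpolation=cv2.INTER_CUBIC)
cv2.imwrite('pics/crop.png',cv2.resize(np.hstack(im+[im2]),(800,367))[...,::-1])
E
```

```text
top cover [542.5 295.6  48.8] knob [538.9 287.    8. ] cup [ 531.  -220.5   30.6] tubbase [501.2  -7.9  54.8]
clip [250 211   4   5  13] [251.53846154 213.15384615] [[0.55378651 0.07710775 0.07      ]]
clip [283 212   4   4  14] [284.5 213.5] [[ 0.55043092 -0.01946314  0.07      ]]
clip [266 240   4   3  12] [267.5 241. ] [[0.47133459 0.03199143 0.07      ]]
side cover [539.6 297.6  51.1] knob [537.3 308.4  20. ] cup [ 529.1 -169.5   76.6] tubbase [523.   35.   74.6]
clip [286 205   6   6  30] [288.46666667 207.7       ] [[ 0.54931284 -0.01756129  0.07      ]]
clip [311 219   4   7  20] [312.75 222.  ] [[0.47015417 0.03207664 0.07      ]]
clip [278 225   6  19  74] [279.77027027 233.12162162] [[0.549698 0.09889  0.07    ]]
clip [313 227   1  10  10] [313.  231.5] [[0.46338799 0.07223237 0.07      ]]
cup px [298 167] [314 193]
cup 0.004 0.01 112 [ 539.  -229.3    7. ] [109.5 111.2   5.9]
cup 0.012 0.022 64 [ 533.5 -223.    17.1] [47.9 53.   9.6]
cup 0.04 0.05 23 [ 533.2 -223.2   44.8] [50.9 53.6  8.9]
cup 0.06 0.07 26 [ 534.3 -223.1   65. ] [49.6 52.9  9.5]
cup 0.07 0.085 66 [ 534.7 -224.    77.4] [53.2 53.7 13.6]
tub 0.004 0.01 1054 [529.   28.9   7. ] [174.3 189.6   6. ]
tub 0.012 0.022 241 [526.2  28.2  16.7] [137.4 129.3   9.5]
tub 0.04 0.05 18 [524.3  30.1  44.8] [87.3 83.5  9.5]
tub 0.06 0.07 127 [527.1  33.8  65. ] [88.9 97.   9.9]
tub 0.07 0.085 82 [518.   30.   77.2] [ 99.9 107.5  14.2]
cov 0.004 0.01 180 [545.5 299.6   6.9] [136.1 162.4   5.7]
cov 0.012 0.022 612 [542.9 296.8  17. ] [98.3 99.7  9.9]
cov 0.04 0.05 59 [542.5 296.5  45.4] [27.2 25.   8.9]
```

View pics/crop.png

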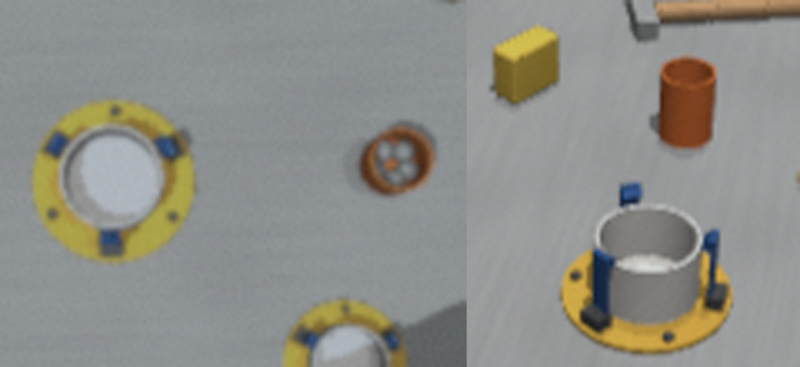

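The crop confirms it: the larger tub has three clips (crop pixels 57,145; 167,147; 112,242), and the orange cup holds steel balls (398,160). Next I measure the tub more precisely and work out the pick and pour poses.

```bash
cat >> h.py <<'E'
from scipy.spatial.transform import Rotation as Ro
d2=np.deg2rad
def Rpick(psi,p):   # tool heading psi, pitched p below horizontal, fingers horizontal
    a,b=d2(psi),d2(p);t=np.array([np.cos(b)*np.cos(a),np.cos(b)*np.sin(a),-np.sin(b)])
    y=np.array([-np.sin(a),np.cos(a),0]);return Ro.from_matrix(np.c_[np.cross(y,t),y,t])
def Rpour(taz,phi,p): # cup mouth phi below horizontal, tilted to the left, tool horizontal at az taz
    a=d2(taz);t=np.array([np.cos(a),np.sin(a),0]);l=np.array([-np.sin(a),np.cos(a),0])
    c=np.sin(d2(p)) # u.t=-c
    uz=-np.sin(d2(phi));u=-c*t+np.sqrt(1-c*c-uz*uz)*l+np.array([0,0,uz])
    # cup axis in tool frame at pick
    uc=Rpick(0,p).inv().apply([0,0,1]);x=(u-uc[2]*t)/uc[0];x/=np.linalg.norm(x)
    return Ro.from_matrix(np.c_[x,np.cross(t,x),t]),u
def tcp(grasp,R,off=18.7): return np.asarray(grasp)+off*R.as_matrix()[:,2]
def plan(s,pos,R):
    q=s['orientation'];c=Ro.from_quat([q[1],q[2],q[3],q[0]])
    d=np.asarray(pos)-s['tcp_pos']*1000;r=np.rad2deg((R*c.inv()).as_rotvec())
    print('shift',d.round(1),'turn',r.round(1),'|turn|',np.linalg.norm(r).round(1),'tcp',(s['tcp_pos']*1000).round(1),'j',np.array(s['joint_pos']).round(2))
E
python3 - <<'E'
from h import *
from workcell import get_state
t,s=[pickle.load(open(n+'0.pkl','rb')) for n in('top','side')]
for c,b in((t,(238,195,300,252)),(s,(262,200,325,255))):
    h=cv2.convexHull(pts(mask(c,(17,120,80),(35,255,255),b)).astype(np.float32))[:,0];P=cast(c,h,.006)[:,:2]*1000
    print(cv2.minEnclosingCircle(P.astype(np.float32)),cv2.fitEllipse(P.astype(np.float32)))
p=pts(mask(s,(4,120,60),(16,255,255),(290,162,322,198)));bot=p[p[:,1]>188]
print(cast(s,[306,193],0)*1000,cast(s,[306,167],.075)*1000, cast(s,[[298,180],[314,180]],.0375)*1000)
g=np.array([534,-223,48]);R=Rpick(-30,30);T=R.as_matrix()[:,2]
st=get_state();plan(st,tcp(g-110*T+[0,0,30],R),R)
R2,u=Rpour(-15,25,30);print('u',u,'rel',np.rad2deg((R2*R.inv()).as_rotvec()))
E
```

```text
((526.0038452148438, 29.867570877075195), 72.63672637939453) ((525.9176635742188, 29.97593879699707), (143.88072204589844, 144.47323608398438), 160.24053955078125)
((522.9991455078125, 35.00560760498047), 74.58543395996094) ((523.1773071289062, 34.61127471923828), (146.7392120361328, 150.1685791015625), 7.3111772537231445)
[[ 524.67559272 -202.45869593    0.        ]] [[ 535.52320419 -246.17444115   75.        ]] [[ 556.46163341 -218.60508447   37.5       ]
 [ 503.84006536 -230.6561491    37.5       ]]
shift [ 328.5  374.5 -106.8] turn [-74.5  10.5 120.9] |turn| 142.4 tcp [ 137.1 -558.   230.5] j [-1.47  0.31  0.05  1.3  -0.    1.43]
u [-0.28732006  0.8595586  -0.42261826] rel [-115.8648173    27.96116205   40.2950987 ]
```

>>> {"method": "step_arm", "body": {
  "deltas": [
    [16,19,0,-3.7,0.5,6,1],
    [16,19,0,-3.7,0.5,6,1],
    [16,19,0,-3.7,0.5,6,1],
    [16,19,0,-3.7,0.5,6,1],
    [16,19,0,-3.7,0.5,6,1]
  ],
  "newtons": 40
}}

```text
clock: 0.6
tcp_pos: [0.2177, -0.4623, 0.231]
orientation: [0.156, 0.914, 0.372, -0.041]
wrist_force: [1.2, -0.6, 0.5]
finger_gap: 0.0852
grip_force: 0.0
```

>>> {"method": "step_arm", "body": {
  "deltas": [
    [16,19,0,-3.7,0.5,6,1],
    [16,19,0,-3.7,0.5,6,1],
    [16,19,0,-3.7,0.5,6,1],
    [16,19,0,-3.7,0.5,6,1],
    [16,19,0,-3.7,0.5,6,1]
  ]
}}

```text
clock: 1.1
tcp_pos: [0.2974, -0.3671, 0.2309]
orientation: [0.297, 0.749, 0.587, -0.077]
wrist_force: [0.1, 0.7, 0.2]
finger_gap: 0.0852
grip_force: 0.0
```

>>> {"method": "step_arm", "body": {
  "deltas": [
    [16,19,0,-3.7,0.5,6,1],
    [16,19,0,-3.7,0.5,6,1],
    [16,19,0,-3.7,0.5,6,1],
    [16,19,0,-3.7,0.5,6,1],
    [16,19,0,-3.7,0.5,6,1]
  ]
}}

```text
clock: 1.6
tcp_pos: [0.3821, -0.2741, 0.2415]
orientation: [0.404, 0.516, 0.748, -0.106]
wrist_force: [0.2, -0.7, -1.1]
finger_gap: 0.0854
grip_force: 0.0
```

```bash
python3 - <<'E'
from h import *
from workcell import get_state
g=np.array([532,-224,48]);R=Rpick(-30,30);T=R.as_matrix()[:,2]
st=get_state();plan(st,tcp(g-110*T+[0,0,30],R),R);print(st['clock'])
E
```

```text
shift [  81.4   89.6 -117.9] turn [-19.4   2.3  30.6] |turn| 36.3 tcp [ 382.1 -274.1  241.5] j [-0.73 -0.49 -1.03  0.18 -0.1   0.43]
1.6
```

>>> {"method": "step_arm", "body": {
  "deltas": [
    [31,12,-5,-3.2,0.4,5.1,1],
    [31,12,-5,-3.2,0.4,5.1,1],
    [31,12,-5,-3.2,0.4,5.1,1],
    [31,12,-5,-3.2,0.4,5.1,1],
    [31,12,-5,-3.2,0.4,5.1,1]
  ]
}}

```text
clock: 2.1
tcp_pos: [0.5487, -0.2164, 0.2327]
orientation: [0.461, 0.28, 0.833, -0.127]
wrist_force: [0.2, -1.3, -0.5]
finger_gap: 0.0856
grip_force: 0.0
```

```bash
python3 - <<'E'
from h import *
from workcell import get_state
g=np.array([532,-224,140]);R=Rpick(-30,30);T=R.as_matrix()[:,2]
st=get_state();plan(st,tcp(g+5*T,R),R);print(st['clock'])
E
```

```text
shift [   1.   -17.9 -104.5] turn [-3.8 -1.   5.6] |turn| 6.8 tcp [ 548.7 -216.4  232.7] j [-0.45 -0.18 -1.03 -0.27 -0.12  0.13]
2.1
```

>>> {"method": "step_arm", "body": {
  "deltas": [
    [0,-4,-18,-0.8,-0.2,1.1,1],
    [0,-4,-18,-0.8,-0.2,1.1,1],
    [0,-4,-18,-0.8,-0.2,1.1,1],
    [0,-4,-18,-0.8,-0.2,1.1,1],
    [0,-2,-18,-0.8,-0.2,1.1,1]
  ]
}}

```text
clock: 2.6
tcp_pos: [0.5885, -0.2464, 0.1765]
orientation: [0.455, 0.233, 0.85, -0.129]
wrist_force: [0.3, -0.5, 0.5]
finger_gap: 0.0853
grip_force: 0.0
```

```bash
python3 - <<'E'
from h import *
from workcell import *
g=np.array([532,-224,48]);R=Rpick(-30,30);T=R.as_matrix()[:,2]
st=get_state();plan(st,tcp(g+5*T,R),R);print(st['clock'])
c=read_camera('side');c2=read_camera('top')
cv2.imwrite('pics/a.png',np.hstack([cv2.resize(c['image'][100:260,230:430],(400,320)),cv2.resize(c2['image'][160:320,280:480],(400,320))])[...,::-1])
E
```

```text
shift [ -38.7   12.1 -140.4] turn [-1.4 -3.2  0.9] |turn| 3.7 tcp [ 588.5 -246.4  176.5] j [-0.51  0.04 -1.03 -0.48 -0.03  0.01]
2.6
```

View pics/a.png

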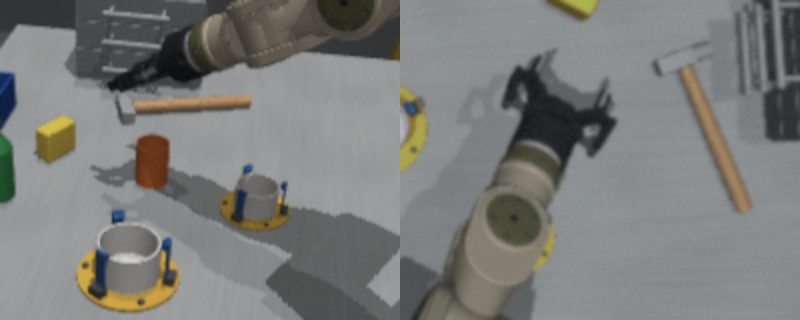

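j3 sits at its limit, so a pitch of 30° is out of reach (the picture shows the tool beyond and above the cup at (152,160), with nothing touched). I'll fit the arm's geometry from the states seen and choose a reachable pitch.

```bash
cat > fk.py <<'E'
from h import *
from scipy.optimize import least_squares
Ry=lambda a:Ro.from_rotvec([0,a,0]);Rz=lambda a:Ro.from_rotvec([0,0,a]);Rx=lambda a:Ro.from_rotvec([a,0,0])
def fk(q,P):
    h0,a2,f1,f2,d,w,L=P
    B=Rz(q[0])*Ry(q[1]);p=np.array([0,0,h0])+B.apply([0,0,a2])
    C=B*Ry(-q[2]);p=p+C.apply([f1,0,f2])
    D=C*Ry(q[3]);p=p+D.apply([w,d,0])
    E=D*Rz(q[4]);p=p+E.apply([L,0,0])
    M=np.array([[0,0,1],[0,1,0],[-1,0,0]]) # tool x=-z?,y=y,z=x
    return p,E*Rx(q[5])*Ro.from_matrix(M)
E
python3 - <<'E'
from fk import *
D=[([-1.4696,.3140,.0450,1.3036,0,1.4312],[137.06,-557.9,230.4],[-.0009,.99276,.1201,0]),
([-.73,-.49,-1.03,.18,-.1,.43],[382.1,-274.1,241.5],[.404,.516,.748,-.106]),
([-.45,-.18,-1.03,-.27,-.12,.13],[548.7,-216.4,232.7],[.461,.28,.833,-.127]),
([-.51,.04,-1.03,-.48,-.03,.01],[588.5,-246.4,176.5],[.455,.233,.85,-.129])]
for q,p,o in D:
    r=fk(q,[300,300,0,300,80,0,200])[1];print(np.rad2deg((r*Ro.from_quat([o[1],o[2],o[3],o[0]]).inv()).magnitude()).round(1))
f=lambda P:np.concatenate([fk(q,P)[0]-p for q,p,o in D]+[[.02*(P[5])]])
s=least_squares(f,[250,350,300,0,80,0,250]);print(s.x.round(1),s.fun.round(1))
E
```

```text
0.0
0.4
0.2
0.2
[237.4 518.5 409.5  54.9  80.9 134.3 309.3] [ 0.9  0.2  0.7 -0.1 -0.6 -1.5 -0.2  0.2  1.5 -0.2 -0.6 -0.6  2.7]
```

```bash
cat >> fk.py <<'E'
P0=[237.4,518.5,409.5,54.9,80.9,134.3,309.3]
LO=np.array([-2.76,-.86,-1.0,-2.2,-1.44,-3.1]);HI=np.array([2.76,1.69,1.24,2.34,1.47,3.1])
def ik(pos,R,x0):
    def f(q):
        p,r=fk(q,P0);return np.r_[(p-pos)/10,(R*r.inv()).as_rotvec()*10]
    s=least_squares(f,np.clip(x0,LO+.01,HI-.01),bounds=(LO,HI));return s.x,np.abs(s.fun).max()
E
python3 - <<'E'
from fk import *
from workcell import get_state
q0=get_state()['joint_pos'];tub=np.array([524.5,32.4,0])
for p in (30,40,45,50,55,60):
  for psi in (-120,-90,-60,-30,0,30,60):
    R=Rpick(psi,p);T=R.as_matrix()[:,2]
    b=min((ik(tcp([532,-224,48]+5*T,R),R,x) for x in (q0,[-.4,.3,-.8,.5,0,0],[-.2,.4,-.9,.8,-.8,0],[-.6,.4,-.9,.8,.8,0])),key=lambda a:a[1])
    if b[1]<.05: print('pick',p,psi,b[0].round(2))
E
```

```text
pick 30 -120 [-0.14  0.89  0.08  1.33 -0.93  2.25]
pick 30 -90 [-0.11  0.57 -0.57  0.24 -1.04  1.36]
pick 30 30 [-1.    0.52 -0.69  0.29  1.05 -1.48]
pick 30 60 [-0.96  0.82 -0.09  1.28  0.9  -2.32]
pick 40 -120 [-0.18  0.77 -0.02  1.16 -0.81  2.08]
pick 40 -90 [-0.16  0.5  -0.55  0.33 -0.86  1.32]
pick 40 -60 [-0.27  0.37 -0.98 -0.49 -0.56  0.56]
pick 40 30 [-0.94  0.44 -0.66  0.34  0.87 -1.41]
pick 40 60 [-0.91  0.7  -0.17  1.12  0.79 -2.14]
pick 45 -120 [-0.21  0.72 -0.07  1.09 -0.74  2.01]
pick 45 -90 [-0.19  0.47 -0.54  0.37 -0.77  1.3 ]
pick 45 -60 [-0.3   0.32 -0.92 -0.31 -0.5   0.58]
pick 45 0 [-0.8   0.28 -1.   -0.31  0.53 -0.63]
pick 45 30 [-0.91  0.41 -0.64  0.38  0.78 -1.37]
pick 45 60 [-0.88  0.65 -0.2   1.06  0.72 -2.06]
pick 50 -120 [-0.23  0.67 -0.1   1.03 -0.66  1.94]
pick 50 -90 [-0.23  0.45 -0.52  0.42 -0.68  1.28]
pick 50 -60 [-0.33  0.3  -0.86 -0.15 -0.44  0.59]
pick 50 0 [-0.77  0.25 -0.93 -0.15  0.46 -0.64]
pick 50 30 [-0.87  0.39 -0.62  0.41  0.68 -1.34]
pick 50 60 [-0.86  0.61 -0.22  1.    0.65 -1.99]
pick 55 -120 [-0.26  0.63 -0.14  0.99 -0.59  1.88]
pick 55 -90 [-0.26  0.43 -0.5   0.46 -0.59  1.25]
pick 55 -60 [-0.36  0.28 -0.8  -0.   -0.37  0.59]
pick 55 -30 [-0.55  0.22 -0.93 -0.19  0.01 -0.02]
pick 55 0 [-0.74  0.24 -0.85 -0.    0.39 -0.64]
pick 55 30 [-0.83  0.38 -0.59  0.46  0.59 -1.31]
pick 55 60 [-0.82  0.57 -0.24  0.96  0.58 -1.93]
pick 60 -120 [-0.3   0.59 -0.17  0.95 -0.51  1.83]
pick 60 -90 [-0.3   0.42 -0.48  0.51 -0.5   1.23]
pick 60 -60 [-0.39  0.28 -0.73  0.13 -0.31  0.59]
pick 60 -30 [-0.54  0.22 -0.84 -0.02  0.01 -0.02]
pick 60 0 [-0.7   0.25 -0.78  0.13  0.33 -0.63]
pick 60 30 [-0.79  0.37 -0.55  0.5   0.5  -1.27]
pick 60 60 [-0.79  0.54 -0.26  0.92  0.5  -1.87]
```

```bash
cat >> fk.py <<'E'
FL=Rz(np.pi)
def pour(taz,el,phi,p,side):
    a,e=d2(taz),d2(el);t=np.array([np.cos(e)*np.cos(a),np.cos(e)*np.sin(a),np.sin(e)])
    l=np.array([-np.sin(a),np.cos(a),0])*side;v=np.cross(t,l)*side
    c=np.sin(d2(p));uz=-np.sin(d2(phi));k=(uz+c*t[2])/v[2]
    u=-c*t+k*v+np.sqrt(1-c*c-k*k)*l
    uc=Rpick(0,p).inv().apply([0,0,1]);x=(u-uc[2]*t)/uc[0]
    return Ro.from_matrix(np.c_[x,np.cross(t,x),t]),u
E
python3 - <<'E'
from fk import *
tub=np.array([524.5,32.4,0])
for p in (40,50):
 for side in(1,-1):
  for taz in range(-120,121,30):
   for el in(0,-20):
    R,u=pour(taz,el,25,p,side);uh=u[:2]/np.hypot(*u[:2])
    g=np.r_[tub[:2]-33*uh,135];T=R.as_matrix()[:,2]
    for F in(0,1):
     Rf=R*FL if F else R
     b=min((ik(tcp(g+5*T,R),Rf,x) for x in ([-.2,.4,-.6,0,-.8,0],[-.2,.4,-.6,0,.8,0],[.2,.4,-.6,0,-.8,2],[-.2,.4,-.6,0,.8,-2])),key=lambda a:a[1])
     if b[1]<.05: print(p,side,taz,el,'flip' if F else '',b[0].round(2),'uaz',np.rad2deg(np.arctan2(u[1],u[0])).round())
E
```

```text
40 1 -120 0  [ 0.29  1.27  0.47  2.34 -0.76  0.98] uaz 15.0
40 1 -120 0 flip [ 0.29  1.27  0.47  2.34 -0.76 -2.16] uaz 15.0
40 1 -120 -20  [ 0.25  1.01  0.33  1.98 -0.74  0.13] uaz 38.0
40 1 -120 -20 flip [ 0.25  1.01  0.33  1.98 -0.74 -3.01] uaz 38.0
40 1 -90 0  [ 0.39  1.11  0.04  2.07 -1.18  0.99] uaz 45.0
40 1 -90 0 flip [ 0.39  1.11  0.04  2.07 -1.18 -2.16] uaz 45.0
40 1 -90 -20  [ 0.35  0.77 -0.11  1.44 -1.08 -0.29] uaz 68.0
40 1 -90 -20 flip [ 0.35  0.77 -0.11  1.44 -1.08  2.85] uaz 68.0
40 1 -60 -20  [ 0.35  0.39 -0.82 -0.07 -1.18 -1.57] uaz 98.0
40 1 -60 -20 flip [ 0.35  0.39 -0.82 -0.07 -1.18  1.57] uaz 98.0
40 1 60 0  [-0.64  1.   -0.33  1.82  1.46  0.99] uaz -165.0
40 1 60 0 flip [-0.64  1.   -0.33  1.82  1.46 -2.16] uaz -165.0
40 1 60 -20  [-0.59  0.46 -0.63  0.66  1.22  1.86] uaz -142.0
40 1 60 -20 flip [-0.59  0.46 -0.63  0.66  1.22 -1.29] uaz -142.0
40 1 90 0  [-0.53  1.13  0.09  2.1   1.04  0.99] uaz -135.0
40 1 90 0 flip [-0.53  1.13  0.09  2.1   1.04 -2.16] uaz -135.0
40 1 90 -20  [-0.51  0.81 -0.08  1.61  0.96  1.02] uaz -112.0
40 1 90 -20 flip [-0.51  0.81 -0.08 
[... 1272 characters left out ...]
6  1.98  0.6  -0.22] uaz -38.0
40 -1 120 -20 flip [-0.4   0.99  0.26  1.98  0.6   2.93] uaz -38.0
50 1 -120 0  [ 0.28  1.27  0.47  2.34 -0.77  0.85] uaz 28.0
50 1 -120 0 flip [ 0.28  1.27  0.47  2.34 -0.77 -2.29] uaz 28.0fk.py:23: RuntimeWarning: invalid value encountered in sqrt
  u=-c*t+k*v+np.sqrt(1-c*c-k*k)*l
  r = _umath_linalg.det(a, signature=signature)
Traceback (most recent call last):
  File "fk.py", line 25, in pour
    return Ro.from_matrix(np.c_[x,np.cross(t,x),t]),u
           ~~~~~~~~~~~~~~^^^^^^^^^^^^^^^^^^^^^^^^^^
  File "scipy/spatial/transform/_rotation.pyx", line 1159, in scipy.spatial.transform._rotation.Rotation.from_matrix
numpy.linalg.LinAlgError: SVD did not converge
```

```bash
python3 - <<'E'
from fk import *
from workcell import get_state
st=get_state();q=np.array(st['joint_pos']);tub=np.array([524.5,32.4,0])
R1=Rpick(-90,40);T1=R1.as_matrix()[:,2]
A=tcp([532,-224,165]+5*T1,R1);B=tcp([532,-224,50]+5*T1,R1)
plan(st,A,R1)
c0=Ro.from_quat(np.r_[st['orientation'][1:],st['orientation'][0]]);rv=(R1*c0.inv()).as_rotvec()
def path(p0,p1,Ra,rv,q,n=8,lab=''):
    for k in range(1,n+1):
        R=Ro.from_rotvec(rv*k/n)*Ra;q,e=ik(p0+(p1-p0)*k/n,R,q);u=R.apply(uc)
        print(lab,k,q.round(2),round(e,3),'tilt',np.rad2deg(np.arccos(u[2])).round(),'uaz',np.rad2deg(np.arctan2(u[1],u[0])).round())
    return q
uc=R1.inv().apply([0,0,1])
q=path(st['tcp_pos']*1000,A,c0,rv,q,4,'a');q=path(A,B,R1,0*rv,q,3,'b')
C=tcp([532,-180,190]+5*T1,R1)
q=path(B,C,R1,0*rv,q,3,'c')
R2,u=pour(-90,-20,25,40,1);uh=u[:2]/np.hypot(*u[:2]);T2=R2.as_matrix()[:,2]
rv=(R2*R1.inv()).as_rotvec();print('rv',np.rad2deg(rv),'uh',uh)
D=tcp(np.r_[tub[:2]-33*uh,150]+5*T1,R1)
q=path(C,D,R1,0*rv,q,3,'d')
E=tcp(np.r_[tub[:2]-33*uh,135]+5*T2,R2);path(D,E,R1,rv,q,8,'e');print(A,B,C,D,E)
E
```

```text
shift [-55.8   4.2 -25. ] turn [  5.9   2.9 -59. ] |turn| 59.3 tcp [ 587.8 -246.3  174.8] j [-0.51  0.04 -1.03 -0.48 -0.03  0.01]
a 1 [-0.36  0.06 -0.98 -0.38 -0.35  0.26] 0.0 tilt 5.0 uaz 138.0
a 2 [-0.25  0.12 -0.85 -0.15 -0.61  0.56] 0.0 tilt 3.0 uaz 131.0
a 3 [-0.19  0.21 -0.67  0.19 -0.78  0.92] 0.0 tilt 2.0 uaz 123.0
a 4 [-0.16  0.33 -0.44  0.61 -0.86  1.32] 0.0 tilt nan uaz 60.0
b 1 [-0.16  0.38 -0.48  0.51 -0.86  1.32] 0.0 tilt nan uaz 65.0
b 2 [-0.16  0.44 -0.52  0.42 -0.86  1.32] 0.0 tilt nan uaz 65.0
b 3 [-0.16  0.5  -0.55  0.33 -0.86  1.32] 0.0 tilt nan uaz 65.0
c 1 [-0.13  0.43 -0.5   0.48 -0.86  1.36] 0.0 tilt nan uaz 65.0
c 2 [-0.11  0.37 -0.44  0.63 -0.87  1.4 ] 0.0 tilt nan uaz 65.0
c 3 [-0.08  0.33 -0.37  0.78 -0.87  1.45] 0.0 tilt nan uaz 65.0
rv [ -6.35159303 132.91130966  76.73638041] uh [0.38123769 0.92447706]
d 1 [ 0.04  0.37 -0.34  0.9  -0.87  1.63] 0.0 tilt nan uaz 65.0
d 2 [ 0.15  0.43 -0.29  1.02 -0.86  1.8 ] 0.0 tilt nan uaz 65.0
d 3 [ 0.26  0.5  -0.23  1.14 -0.83  1.97] 0.0 tilt nan uaz 65.0
e 1 [ 0.26  0.56 -0.16  1.24 -0.83  1.7 ] 0.0 tilt 17.0 uaz 8.0
e 2 [ 0.26  0.62 -0.1   1.34 -0.84  1.44] 0.0 tilt 33.0 uaz 13.0
e 3 [ 0.27  0.67 -0.05  1.42 -0.87  1.18] 0.0 tilt 49.0 uaz 18.0
e 4 [ 0.29  0.72 -0.02  1.48 -0.9   0.92] 0.0 tilt 65.0 uaz 24.0
e 5 [ 0.3   0.76 -0.01  1.52 -0.94  0.65] 0.0 tilt 80.0 uaz 32.0
e 6 [ 0.32  0.78 -0.02  1.53 -0.99  0.37] 0.0 tilt 94.0 uaz 41.0
e 7 [ 0.33  0.79 -0.05  1.51 -1.04  0.05] 0.0 tilt 106.0 uaz 53.0
e 8 [ 0.35  0.77 -0.11  1.44 -1.08 -0.29] 0.0 tilt 115.0 uaz 68.0
[ 532.         -242.1552533   149.76593365] [ 532.         -242.1552533    34.76593365] [ 532.         -198.1552533   174.76593365] [511.91915634 -16.26299614 134.76593365] [511.91915634 -20.37845795 126.8941226 ]<stdin>:11: RuntimeWarning: invalid value encountered in arccos
```

>>> {"method": "step_arm", "body": {
  "deltas": [
    [-7,0.5,-3,0.7,0.4,-7.4,1],
    [-7,0.5,-3,0.7,0.4,-7.4,1],
    [-7,0.5,-3,0.7,0.4,-7.4,1],
    [-7,0.5,-3,0.7,0.4,-7.4,1],
    [-7,0.5,-3,0.7,0.4,-7.4,1]
  ]
}}

```text
clock: 3.2
tcp_pos: [0.5523, -0.2428, 0.1631]
orientation: [0.369, 0.504, 0.741, -0.247]
wrist_force: [-0.8, -0.4, -0.3]
finger_gap: 0.0855
grip_force: 0.0
```

>>> {"method": "step_arm", "body": {
  "deltas": [
    [-7,0.5,-3,0.7,0.4,-7.4,1],
    [-7,0.5,-3,0.7,0.4,-7.4,1],
    [-7,0.5,-3,0.7,0.4,-7.4,1],
    [0,0,0,0,0,0,1],
    [0,0,0,0,0,0,1]
  ]
}}

```text
clock: 3.7
tcp_pos: [0.5336, -0.2421, 0.1535]
orientation: [0.299, 0.639, 0.641, -0.303]
wrist_force: [-0.9, 0.6, 0.6]
finger_gap: 0.0854
grip_force: 0.0
```

```bash
python3 - <<'E'
from h import *
from workcell import get_state
st=get_state();R=Rpick(-90,40);T=R.as_matrix()[:,2];plan(st,tcp([532,-224,50]+5*T,R),R);print(st['clock'])
E
```

```text
shift [  -1.6   -0.  -118.7] turn [ 0.4 -0.4 -0. ] |turn| 0.5 tcp [ 533.6 -242.1  153.5] j [-0.17  0.33 -0.43  0.61 -0.86  1.31]
3.7
```

>>> {"method": "step_arm", "body": {
  "deltas": [
    [-0.3,0,-18,0,0,0,1],
    [-0.3,0,-18,0,0,0,1],
    [-0.3,0,-16,0,0,0,1],
    [-0.3,0,-14,0,0,0,1],
    [-0.3,0,-12,0,0,0,1]
  ]
}}

```text
clock: 4.2
tcp_pos: [0.5301, -0.2422, 0.0752]
orientation: [0.299, 0.639, 0.64, -0.303]
wrist_force: [-0.8, 0.6, 0.5]
finger_gap: 0.0854
grip_force: 0.0
```

>>> {"method": "step_arm", "body": {
  "deltas": [
    [0,0,-12,0,0,0,1],
    [0,0,-12,0,0,0,1],
    [0,0,-10,0,0,0,1],
    [0,0,-6.5,0,0,0,1],
    [0,0,0,0,0,0,1]
  ]
}}

```text
clock: 4.7
tcp_pos: [0.5304, -0.2421, 0.0338]
orientation: [0.297, 0.639, 0.64, -0.304]
wrist_force: [-0.0, -0.1, 0.2]
finger_gap: 0.0854
grip_force: 0.0
```

```bash
python3 - <<'E'
from h import *
from workcell import *
st=get_state();print(st['tcp_pos'],st['wrist_force'])
c=read_camera('side');c2=read_camera('top')
cv2.imwrite('pics/b.png',np.hstack([cv2.resize(c['image'][120:240,240:390],(400,320)),cv2.resize(c2['image'][170:270,300:425],(400,320))])[...,::-1])
E
```

```text
[ 0.53040387 -0.24212548  0.0337862 ] [-0.04844213 -0.10539422  0.23149288]
```

View pics/b.png

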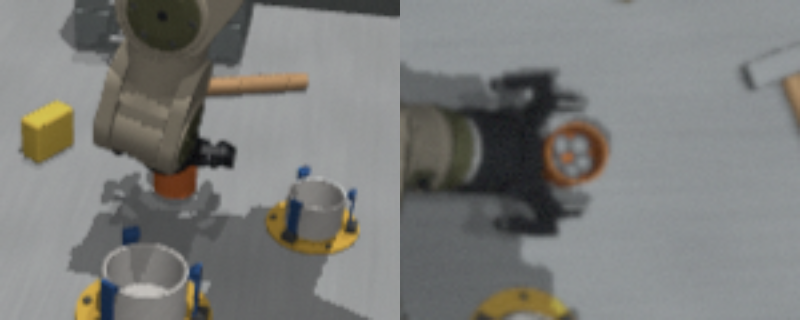

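The cup (577,153 in the right half) sits centred between the open fingers, clear of the palm. I close the gripper and lift.

>>> {"method": "step_arm", "body": {
  "deltas": [
    [0,0,0,0,0,0,-1],
    [0,0,0,0,0,0,-1],
    [0,0,0,0,0,0,-1],
    [0,0,0,0,0,0,-1],
    [0,0,0,0,0,0,-1]
  ],
  "newtons": 45
}}

```text
clock: 5.3
tcp_pos: [0.5317, -0.2424, 0.0358]
orientation: [0.299, 0.64, 0.64, -0.303]
wrist_force: [1.7, 1.7, 4.3]
finger_gap: 0.0557
grip_force: 48.0
```

>>> {"method": "step_arm", "body": {
  "deltas": [
    [0,0,0,0,0,0,-1],
    [0,0,0,0,0,0,-1],
    [0,0,5,0,0,0,-1],
    [0,0,10,0,0,0,-1],
    [0,0,15,0,0,0,-1]
  ]
}}

```text
clock: 5.8
tcp_pos: [0.5293, -0.2418, 0.0639]
orientation: [0.296, 0.639, 0.641, -0.304]
wrist_force: [-0.1, -1.0, -2.5]
finger_gap: 0.0558
grip_force: 47.9
```

>>> {"method": "step_arm", "body": {
  "deltas": [
    [0,0,20,0,0,0,-1],
    [0,2,25,0,0,0,-1],
    [0,5,25,0,0,0,-1],
    [-1,8,20,0,0,0,-1],
    [-2,14,10,0,0,0,-1]
  ]
}}

```text
clock: 6.3
tcp_pos: [0.528, -0.2135, 0.1672]
orientation: [0.299, 0.64, 0.639, -0.303]
wrist_force: [-0.3, -0.8, -2.8]
finger_gap: 0.0558
grip_force: 47.9
```

```bash
python3 - <<'E'
from fk import *
from workcell import *
st=get_state();print(st['clock'],st['finger_gap'],st['wrist_force'])
R1=Rpick(-90,40);T1=R1.as_matrix()[:,2];D=tcp(np.array([499.5,11.4,158])+5*T1,R1)
plan(st,D,R1)
R2,u=pour(-90,-20,25,40,1);T2=R2.as_matrix()[:,2];E=tcp(np.array([499.5,11.4,138])+5*T2,R2)
rv=(R2*R1.inv()).as_rotvec();q=np.array(st['joint_pos'])
q,e=ik(D,R1,q);print(q.round(2),e)
# pads = pivot: TCP per-step deltas keeping the pads fixed except z
n=18;p0=D
uc=R1.inv().apply([0,0,1])
for k in range(1,n+1):
    R=Ro.from_rotvec(rv*k/n)*R1;p=tcp(np.array([499.5,11.4,158-20*k/n]),R,23.7);q,e=ik(p,R,q)
    print(k,(p-p0).round(1),round(e,3),np.rad2deg(np.arccos(min(1,R.apply(uc)[2]))).round(),end=' | ');p0=p
print(np.rad2deg(rv)/n)
E
```

```text
6.3 0.055764777992670364 [-0.32518706 -0.75090247 -2.81355654]
shift [-28.5 206.7 -24.4] turn [ 0.4 -0.3  0.2] |turn| 0.5 tcp [ 528.  -213.5  167.2] j [-0.12  0.32 -0.4   0.72 -0.87  1.39]
[ 0.28  0.48 -0.23  1.18 -0.83  2.  ] 1.1368683772161604e-14
1 [-0.6 -0.1 -1. ] 0.0 7.0 | 2 [-0.6 -0.2 -0.9] 0.0 15.0 | 3 [-0.5 -0.2 -0.8] 0.0 22.0 | 4 [-0.5 -0.2 -0.7] 0.0 29.0 | 5 [-0.4 -0.3 -0.7] 0.0 37.0 | 6 [-0.3 -0.3 -0.6] 0.0 44.0 | 7 [-0.2 -0.3 -0.6] 0.0 51.0 | 8 [-0.1 -0.3 -0.6] 0.0 58.0 | 9 [-0.  -0.3 -0.6] 0.0 65.0 | 10 [ 0.  -0.3 -0.6] 0.0 72.0 | 11 [ 0.1 -0.3 -0.6] 0.0 79.0 | 12 [ 0.2 -0.3 -0.6] 0.0 85.0 | 13 [ 0.3 -0.3 -0.6] 0.0 91.0 | 14 [ 0.4 -0.2 -0.7] 0.0 97.0 | 15 [ 0.5 -0.2 -0.7] 0.0 102.0 | 16 [ 0.5 -0.2 -0.8] 0.0 107.0 | 17 [ 0.6 -0.1 -0.9] 0.0 111.0 | 18 [ 0.6 -0.1 -0.9] 0.0 115.0 | [-0.35286628  7.38396165  4.26313224]
```

>>> {"method": "step_arm", "body": {
  "deltas": [
    [-2,18,0,0,0,0,-1],
    [-2,22,0,0,0,0,-1],
    [-3,22,0,0,0,0,-1],
    [-3,22,0,0,0,0,-1],
    [-3,22,-2,0,0,0,-1]
  ]
}}

```text
clock: 6.8
tcp_pos: [0.5142, -0.1064, 0.1632]
orientation: [0.298, 0.64, 0.64, -0.304]
wrist_force: [0.8, -0.2, -2.1]
finger_gap: 0.0559
grip_force: 48.0
```

>>> {"method": "step_arm", "body": {
  "deltas": [
    [-3,22,-3,0,0,0,-1],
    [-3,22,-4,0,0,0,-1],
    [-3,20,-5,0,0,0,-1],
    [-3,16,-5,0,0,0,-1],
    [-2,12,-4,0,0,0,-1]
  ]
}}

```text
clock: 7.3
tcp_pos: [0.5003, -0.0142, 0.1416]
orientation: [0.297, 0.639, 0.64, -0.304]
wrist_force: [-0.0, 0.6, -2.0]
finger_gap: 0.0555
grip_force: 48.0
```

>>> {"method": "step_arm", "body": {
  "deltas": [
    [-1,7,-1,0,0,0,-1],
    [0,2,0,0,0,0,-1],
    [0,0,0,0,0,0,-1],
    [-0.3,0,-0.5,-0.2,3.7,2.1,-1],
    [-0.3,0,-0.5,-0.2,3.7,2.1,-1]
  ]
}}

```text
clock: 7.8
tcp_pos: [0.4994, -0.0069, 0.1405]
orientation: [0.269, 0.593, 0.68, -0.336]
wrist_force: [0.0, 0.5, -3.4]
finger_gap: 0.0553
grip_force: 48.0
```

>>> {"method": "step_arm", "body": {
  "deltas": [
    [-0.6,-0.2,-0.9,-0.4,7.4,4.3,-1],
    [-0.5,-0.2,-0.8,-0.4,7.4,4.3,-1],
    [-0.5,-0.2,-0.7,-0.4,7.4,4.3,-1],
    [-0.2,-0.1,-0.4,-0.2,3.7,2.1,-1],
    [-0.2,-0.1,-0.4,-0.2,3.7,2.1,-1]
  ]
}}

```text
clock: 8.3
tcp_pos: [0.4977, -0.0078, 0.1369]
orientation: [0.141, 0.378, 0.801, -0.442]
wrist_force: [0.2, -0.2, -2.7]
finger_gap: 0.0558
grip_force: 48.0
```

```bash
python3 - <<'E'
from h import *
from workcell import *
st=get_state();q=st['orientation'];R=Ro.from_quat(np.r_[q[1:],q[0]]);print(st['clock'],(tcp(st['tcp_pos']*1000,R,-23.7)).round(1),'want 499.5 11.4 152',st['wrist_force'])
c=read_camera('side')
cv2.imwrite('pics/c.png',cv2.resize(c['image'][130:270,200:400],(600,420))[...,::-1])
E
```

```text
8.3 [500.2  11.5 150.4] want 499.5 11.4 152 [ 0.17458805 -0.22439823 -2.66860018]
```

View pics/c.png

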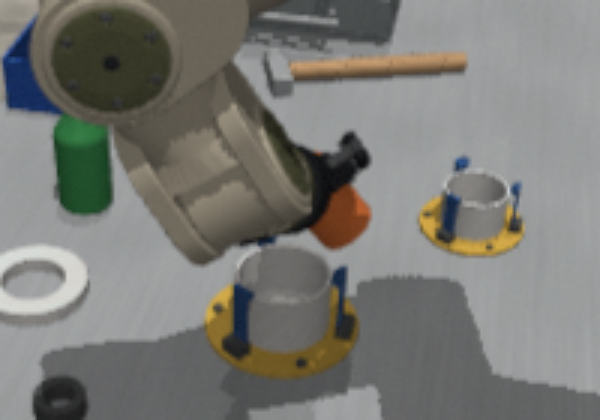

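The tilted cup (340,215) hangs over the back of the tub rim (285,270) as planned. I keep tilting.

>>> {"method": "step_arm", "body": {
  "deltas": [
    [-0.2,-0.1,-0.4,-0.2,4,2.3,-1],
    [-0.2,-0.1,-0.4,-0.2,4,2.3,-1],
    [-0.2,-0.1,-0.4,-0.2,4,2.3,-1],
    [-0.1,-0.1,-0.4,-0.2,4,2.3,-1],
    [-0.1,-0.1,-0.4,-0.2,4,2.3,-1]
  ]
}}

```text
clock: 8.85
tcp_pos: [0.4969, -0.0081, 0.1351]
orientation: [0.047, 0.213, 0.843, -0.491]
wrist_force: [0.2, 0.3, -2.9]
finger_gap: 0.0555
grip_force: 48.1
```

>>> {"method": "step_arm", "body": {
  "deltas": [
    [0,-0.2,-0.4,-0.2,4,2.3,-1],
    [0,-0.2,-0.4,-0.2,4,2.3,-1],
    [0,-0.2,-0.4,-0.2,3,1.7,-1],
    [0,-0.2,-0.4,-0.2,3,1.7,-1],
    [0,-0.2,-0.4,-0.1,2,1.1,-1]
  ]
}}

```text
clock: 9.35
tcp_pos: [0.4968, -0.0091, 0.1329]
orientation: [-0.03, 0.076, 0.852, -0.517]
wrist_force: [0.4, 0.2, -3.5]
finger_gap: 0.0553
grip_force: 48.1
```

>>> {"method": "step_arm", "body": {
  "deltas": [
    [0,-0.1,-0.3,-0.1,2,1.1,-1],
    [0,-0.1,-0.3,-0.1,2,1.1,-1],
    [0,-0.1,-0.3,-0.1,2,1.1,-1],
    [0,-0.1,-0.3,-0.1,2,1.1,-1],
    [0,-0.1,-0.3,-0.1,2,1.1,-1]
  ]
}}

```text
clock: 9.85
tcp_pos: [0.4969, -0.0096, 0.1315]
orientation: [-0.079, -0.01, 0.847, -0.526]
wrist_force: [-0.5, 0.5, -1.9]
finger_gap: 0.0552
grip_force: 48.2
```

>>> {"method": "step_arm", "body": {
  "deltas": [
    [0.1,-0.1,-0.3,-0.1,3,1.7,-1],
    [0.1,-0.1,-0.3,-0.1,3,1.7,-1],
    [0.1,-0.1,-0.3,-0.1,3,1.7,-1],
    [0.1,-0.1,-0.3,-0.1,3,1.7,-1],
    [0.1,-0.1,-0.3,-0.1,3,1.7,-1]
  ]
}}

```text
clock: 10.35
tcp_pos: [0.4975, -0.0101, 0.13]
orientation: [-0.15, -0.141, 0.824, -0.528]
wrist_force: [-0.2, 0.6, -2.1]
finger_gap: 0.0553
grip_force: 48.2
```

>>> {"method": "step_arm", "body": {
  "deltas": [
    [0.2,-0.1,-0.3,-0.1,4,2.3,-1],
    [0.2,-0.1,-0.4,-0.1,4,2.3,-1],
    [0.3,-0.1,-0.4,-0.1,4,2.3,-1],
    [0.3,-0.1,-0.4,-0.2,4,2.3,-1],
    [0.3,-0.1,-0.4,-0.2,4,2.3,-1]
  ]
}}

```text
clock: 10.85
tcp_pos: [0.4987, -0.0106, 0.1281]
orientation: [-0.238, -0.312, 0.764, -0.513]
wrist_force: [-0.8, -0.6, -2.3]
finger_gap: 0.0557
grip_force: 48.3
```

```bash
python3 - <<'E'
from fk import *
from workcell import *
st=get_state();R2,u=pour(-90,-20,25,40,1)
plan(st,tcp([499.5,11.4,138],R2,23.7),R2);print(st['wrist_force'],st['clock'])
c=read_camera('side')
cv2.imwrite('pics/d.png',cv2.resize(c['image'][150:270,230:370],(560,480))[...,::-1])
E
```

```text
shift [ 0.8 -0.3  1.8] turn [-0.8 15.1  8.3] |turn| 17.3 tcp [498.7 -10.6 128.1] j [ 0.35  0.77 -0.08  1.5  -1.04  0.03]
[-0.78732998 -0.56058988 -2.32734621] 10.85
```

View pics/d.png

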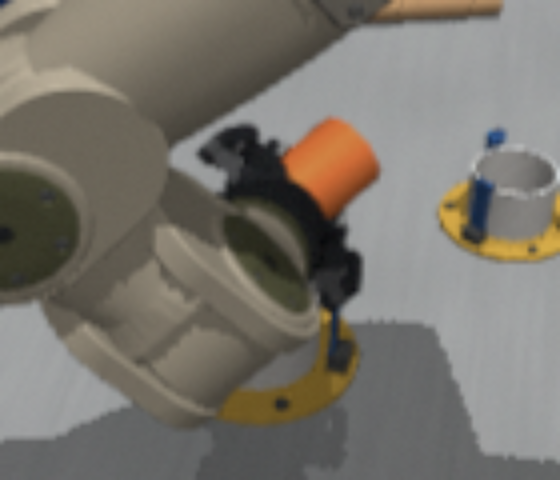

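>>> {"method": "step_arm", "body": {
  "deltas": [
    [0.3,-0.1,0,-0.2,5,2.8,-1],
    [0.3,-0.1,0,-0.2,5,2.8,-1],
    [0.3,-0.1,0,-0.2,5,2.8,-1],
    [0,0,0,0,0,0,-1],
    [0,0,0,0,0,0,-1]
  ]
}}

```text
clock: 11.4
tcp_pos: [0.4995, -0.0106, 0.1283]
orientation: [-0.298, -0.428, 0.7, -0.489]
wrist_force: [0.3, -0.2, -0.9]
finger_gap: 0.0556
grip_force: 48.5
```

>>> {"method": "step_arm", "body": {
  "deltas": [
    [0,0,0,0,0,0,-1],
    [0,0,0,0,0,0,-1],
    [0,0,0,0,0,0,-1],
    [0,0,0,0,0,0,-1],
    [0,0,0,0,0,0,-1]
  ]
}}

```text
clock: 11.9
tcp_pos: [0.4993, -0.0103, 0.1278]
orientation: [-0.299, -0.429, 0.699, -0.488]
wrist_force: [0.5, -1.0, -0.4]
finger_gap: 0.0555
grip_force: 48.5
```

```bash
python3 - <<'E'
from h import *
from workcell import *
F=[]
for i in range(4):
    c=read_camera('top' if i%2 else 'side');F.append(get_state()['wrist_force'])
    if i==1: a=c
    else: b=c
print(np.round(F,1),get_state()['clock'])
cv2.imwrite('pics/e.png',np.hstack([cv2.resize(a['image'][175:265,220:330],(400,327)),cv2.resize(b['image'][150:260,230:365],(400,327))])[...,::-1])
E
```

```text
[[-0.2 -0.3 -0.8]
 [-0.8  0.4 -0.9]
 [-0.2 -0.3 -0.8]
 [ 0.1 -0.5 -0.6]] 12.1
```

View pics/e.png

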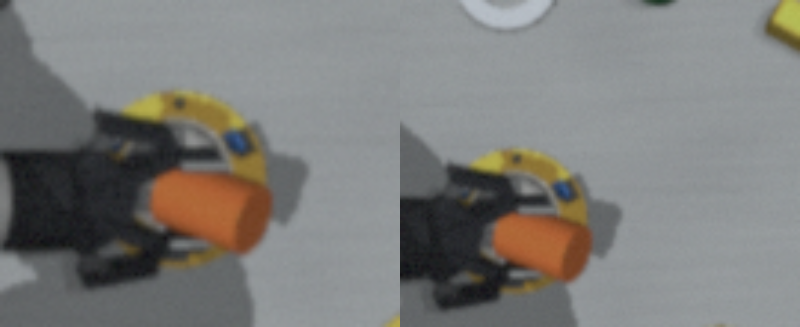

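The wrist now reads -0.8 N, the weight of an empty cup, and no ball lies outside the tub. I lift, turn the cup upright and carry it back.

>>> {"method": "step_arm", "body": {
  "deltas": [
    [-1,0,6,0.3,-7,-4,-1],
    [-1,0,8,0.3,-7.2,-4.1,-1],
    [-1,0,8,0.4,-7.3,-4.2,-1],
    [-0.5,0,8,0.4,-7.3,-4.2,-1],
    [-0.5,0,8,0.4,-7.3,-4.2,-1]
  ]
}}

```text
clock: 12.6
tcp_pos: [0.4952, -0.0103, 0.166]
orientation: [-0.143, -0.129, 0.829, -0.525]
wrist_force: [-0.0, -0.0, -1.0]
finger_gap: 0.0557
grip_force: 48.5
```

>>> {"method": "step_arm", "body": {
  "deltas": [
    [0,0,3,0.4,-7.3,-4.2,-1],
    [0,0,3,0.4,-7.3,-4.2,-1],
    [0,0,2,0.4,-7.3,-4.2,-1],
    [0,-5,2,0.4,-7.3,-4.2,-1],
    [0,-10,0,0.4,-7.3,-4.2,-1]
  ]
}}

```text
clock: 13.1
tcp_pos: [0.4956, -0.025, 0.1759]
orientation: [0.033, 0.188, 0.85, -0.49]
wrist_force: [0.2, -0.7, -0.5]
finger_gap: 0.0556
grip_force: 48.5
```

>>> {"method": "step_arm", "body": {
  "deltas": [
    [3,-16,0,0.4,-7.3,-4.2,-1],
    [3,-20,0,0.4,-7.3,-4.2,-1],
    [3,-22,0,0.4,-7.3,-4.2,-1],
    [3,-22,0,0.4,-7.3,-4.2,-1],
    [3,-22,0,0.4,-7.3,-4.2,-1]
  ]
}}

```text
clock: 13.6
tcp_pos: [0.5102, -0.1282, 0.176]
orientation: [0.205, 0.482, 0.758, -0.39]
wrist_force: [0.6, -0.2, -1.3]
finger_gap: 0.0554
grip_force: 48.4
```

>>> {"method": "step_arm", "body": {
  "deltas": [
    [3,-22,0,0.4,-7.3,-4.2,-1],
    [3,-22,0,0.4,-7.3,-4.2,-1],
    [2,-22,0,0,0,0,-1],
    [2,-15,0,0,0,0,-1],
    [0,-5,0,0,0,0,-1]
  ]
}}

```text
clock: 14.1
tcp_pos: [0.5196, -0.2145, 0.1761]
orientation: [0.265, 0.582, 0.692, -0.336]
wrist_force: [0.1, -0.1, 1.2]
finger_gap: 0.0555
grip_force: 48.4
```

```bash
python3 - <<'E'
from h import *
from workcell import get_state
st=get_state();R=Rpick(-90,40);plan(st,[531,-242,36],R);print(st['clock'])
E
```

```text
shift [  11.4  -27.5 -140.1] turn [ 0.5 -9.  -5.7] |turn| 10.6 tcp [ 519.6 -214.5  176.1] j [-0.12  0.31 -0.39  0.76 -0.88  1.23]
14.1
```

>>> {"method": "step_arm", "body": {
  "deltas": [
    [3,-7,-10,0.1,-3,-1.9,-1],
    [3,-7,-20,0.2,-3,-1.9,-1],
    [3,-7,-25,0.2,-3,-1.9,-1],
    [2,-6,-25,0,0,0,-1],
    [0,0,-22,0,0,0,-1]
  ]
}}

```text
clock: 14.6
tcp_pos: [0.5309, -0.2403, 0.0727]
orientation: [0.299, 0.64, 0.641, -0.299]
wrist_force: [0.6, 1.0, -1.1]
finger_gap: 0.0555
grip_force: 48.4
```

>>> {"method": "step_arm", "body": {
  "deltas": [
    [0,0,-15,0,0,0,-1],
    [0,0,-9,0,0,0,-1],
    [0,0,-5,0,0,0,-1],
    [0,0,-2,0,0,0,-1],
    [0,0,0,0,0,0,-1]
  ]
}}

```text
clock: 15.1
tcp_pos: [0.5316, -0.2402, 0.0432]
orientation: [0.3, 0.64, 0.641, -0.299]
wrist_force: [0.2, -0.4, -0.5]
finger_gap: 0.0555
grip_force: 48.4
```

```bash
python3 - <<'E'
from h import *
from workcell import get_state
st=get_state();R=Rpick(-90,40);plan(st,[531,-242,36],R);print(st['clock'],st['wrist_force'])
E
```

```text
shift [-0.6 -1.8 -7.2] turn [ 0.1  0.1 -0.1] |turn| 0.1 tcp [ 531.6 -240.2   43.2] j [-0.17  0.47 -0.55  0.34 -0.86  1.31]
15.1 [ 0.19597278 -0.37271276 -0.53906656]
```

>>> {"method": "step_arm", "body": {
  "deltas": [
    [0,0,-3,0,0,0,-1],
    [0,0,-1.5,0,0,0,-1],
    [0,0,-1.5,0,0,0,-1],
    [0,0,-1,0,0,0,-1],
    [0,0,0,0,0,0,-1]
  ]
}}

```text
clock: 15.6
tcp_pos: [0.5313, -0.2404, 0.036]
orientation: [0.3, 0.64, 0.641, -0.299]
wrist_force: [-0.3, -0.1, -0.7]
finger_gap: 0.0555
grip_force: 48.5
```

>>> {"method": "step_arm", "body": {
  "deltas": [
    [0,0,-0.6,0,0,0,-1],
    [0,0,-0.6,0,0,0,-1],
    [0,0,-0.6,0,0,0,-1],
    [0,0,0,0,0,0,-1],
    [0,0,0,0,0,0,-1]
  ]
}}

```text
clock: 16.1
tcp_pos: [0.5314, -0.2405, 0.0359]
orientation: [0.301, 0.64, 0.641, -0.3]
wrist_force: [-3.1, 5.0, 10.4]
finger_gap: 0.0553
grip_force: 49.4
```

>>> {"method": "step_arm", "body": {
  "deltas": [
    [0,0,0.8,0,0,0,-1],
    [0,0,0,0,0,0,1],
    [0,0,0,0,0,0,1],
    [0,0,0,0,0,0,1],
    [0,0,0,0,0,0,1]
  ]
}}

```text
clock: 16.6
tcp_pos: [0.5312, -0.2404, 0.0346]
orientation: [0.299, 0.64, 0.641, -0.299]
wrist_force: [0.7, 0.1, -1.0]
finger_gap: 0.0855
grip_force: 0.0
```

>>> {"method": "step_arm", "body": {
  "deltas": [
    [0,0,0,0,0,0,1],
    [0,0,5,0,0,0,1],
    [0,0,12,0,0,0,1],
    [0,0,20,0,0,0,1],
    [0,0,25,0,0,0,1]
  ]
}}

```text
clock: 17.1
tcp_pos: [0.5307, -0.2403, 0.0976]
orientation: [0.299, 0.64, 0.641, -0.299]
wrist_force: [0.6, -0.3, 0.1]
finger_gap: 0.0857
grip_force: 0.0
```

>>> {"method": "step_arm", "body": {
  "deltas": [
    [0,0,30,0,0,0,1],
    [0,0,35,0,0,0,1],
    [0,10,40,0,0,0,1],
    [0,20,25,0,0,0,1],
    [0,20,10,0,0,0,1]
  ]
}}

```text
clock: 17.6
tcp_pos: [0.5323, -0.1903, 0.242]
orientation: [0.302, 0.641, 0.64, -0.297]
wrist_force: [0.1, -0.1, 0.2]
finger_gap: 0.0854
grip_force: 0.0
```

```bash
python3 - <<'E'
from fk import *
from workcell import *
st=get_state();c2=read_camera('top');print(st['clock'],st['finger_gap'])
print('cup',circ(c2,mask(c2,(4,120,60),(16,255,255),(335,200,380,240)),.075))
q0=np.array(st['joint_pos'])
# tool down; choose yaw so joints are comfy, position above cover
for yaw in (-90,-45,0,45,90):
    a=d2(yaw);y=np.array([np.cos(a),np.sin(a),0]);z=np.array([0,0,-1.]);R=Ro.from_matrix(np.c_[np.cross(y,z),y,z])
    q,e=ik(np.array([542,296.5,120]),R,q0);qb,e2=ik(np.array([524.5,32.4,150]),R,q);print(yaw,q.round(2),e.round(3),qb.round(2),e2.round(3));plan(st,[542,296.5,120],R)
cv2.imwrite('pics/f.png',cv2.resize(c2['image'][160:280,220:400],(780,520))[...,::-1])
E
```

```text
17.6 0.0853833248780532
cup [ 530.8 -217.7   30.6]
-90 [ 0.28  0.45 -0.04  1.11  0.17  3.1 ] 3.155 [-0.09  0.26 -0.23  1.08 -0.    3.05] 0.0
shift [   9.7  486.8 -122. ] turn [ 39.5 -38.8 -83.5] |turn| 100.2 tcp [ 532.3 -190.3  242. ] j [-0.08  0.26 -0.28  0.94 -0.87  1.45]
-45 [ 0.37  0.45 -0.04  1.09 -0.    2.73] 0.0 [-0.09  0.26 -0.23  1.08 -0.    2.26] 0.0
shift [   9.7  486.8 -122. ] turn [ 47.6 -19.3 -41.9] |turn| 66.3 tcp [ 532.3 -190.3  242. ] j [-0.08  0.26 -0.28  0.94 -0.87  1.45]
0 [ 0.37  0.45 -0.04  1.09  0.    1.94] 0.0 [-0.09  0.26 -0.23  1.08 -0.    1.48] 0.0
shift [   9.7  486.8 -122. ] turn [50.1  0.4  0.2] |turn| 50.1 tcp [ 532.3 -190.3  242. ] j [-0.08  0.26 -0.28  0.94 -0.87  1.45]
45 [ 0.37  0.45 -0.04  1.09  0.    1.15] 0.0 [-0.09  0.26 -0.23  1.08 -0.    0.69] 0.0
shift [   9.7  486.8 -122. ] turn [47.3 20.1 42.2] |turn| 66.5 tcp [ 532.3 -190.3  242. ] j [-0.08  0.26 -0.28  0.94 -0.87  1.45]
90 [ 0.37  0.45 -0.04  1.09  0.    0.37] 0.0 [-0.09  0.26 -0.23  1.08 -0.   -0.09] 0.0
shift [   9.7  486.8 -122. ] turn [38.8 39.5 83.8] |turn| 100.5 tcp [ 532.3 -190.3  242. ] j [-0.08  0.26 -0.28  0.94 -0.87  1.45]
```

View pics/f.png

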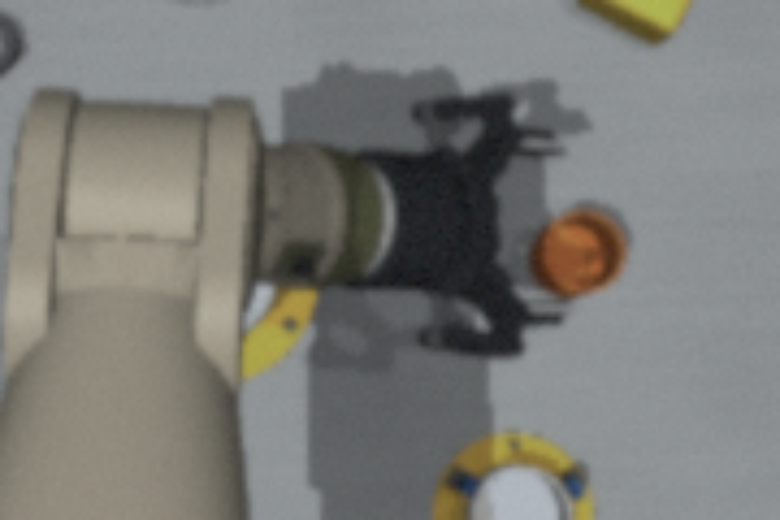

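The cup at (580,252) stands upright and empty where it was. Now I go to the red cover.

>>> {"method": "step_arm", "body": {
  "deltas": [
    [0,15,0,2.5,0,0,0.5],
    [0.5,25,0,2.5,0,0,0.5],
    [0.5,25,0,2.5,0,0,0.5],
    [0.5,25,0,2.5,0,0,0.5],
    [0.5,25,0,2.5,0,0,0.5]
  ]
}}

```text
clock: 18.15
tcp_pos: [0.5331, -0.0745, 0.2377]
orientation: [0.228, 0.669, 0.67, -0.226]
wrist_force: [-0.1, 0.6, -0.7]
finger_gap: 0.0643
grip_force: 0.0
```

>>> {"method": "step_arm", "body": {
  "deltas": [
    [0.5,25,0,2.5,0,0,0.5],
    [0.5,25,0,2.5,0,0,0.5],
    [0.5,25,0,2.5,0,0,0.5],
    [0.5,25,0,2.5,0,0,0.5],
    [0.5,25,0,2.5,0,0,0.5]
  ]
}}

```text
clock: 18.65
tcp_pos: [0.5357, 0.0505, 0.2376]
orientation: [0.154, 0.69, 0.691, -0.152]
wrist_force: [0.5, -0.7, -0.2]
finger_gap: 0.0642
grip_force: 0.0
```

>>> {"method": "step_arm", "body": {
  "deltas": [
    [0.5,25,0,2.5,0,0,0.5],
    [0.5,25,0,2.5,0,0,0.5],
    [0.5,25,0,2.5,0,0,0.5],
    [0.5,25,-10,2.5,0,0,0.5],
    [0.5,25,-20,2.5,0,0,0.5]
  ]
}}

```text
clock: 19.15
tcp_pos: [0.5394, 0.1758, 0.2089]
orientation: [0.078, 0.703, 0.703, -0.074]
wrist_force: [0.9, 0.1, -0.9]
finger_gap: 0.064
grip_force: 0.0
```

>>> {"method": "step_arm", "body": {
  "deltas": [
    [0.5,25,-30,2.5,0,0,0.5],
    [0.5,25,-30,2.5,0,0,0.5],
    [0.5,25,-20,2.5,0,0,0.5],
    [0.5,25,-10,2.5,0,0,0.5],
    [0,20,0,2.5,0,0,0.5]
  ]
}}

```text
clock: 19.65
tcp_pos: [0.539, 0.2953, 0.1152]
orientation: [-0.0, 0.707, 0.708, -0.001]
wrist_force: [0.3, -0.3, 0.4]
finger_gap: 0.064
grip_force: 0.0
```

```bash
python3 - <<'E'
from h import *
from workcell import *
st=get_state();R=Ro.from_matrix(np.c_[[0,1,0],[1,0,0],[0,0,-1]]);plan(st,[542,296.5,45],R);print(st['clock'],st['finger_gap'])
c=read_camera('side');h=mask(c,(0,120,60),(8,255,255),(240,285,292,325))
print(circ(c,h,.0165))
E
```

```text
shift [  3.    1.2 -70.2] turn [ 0.  -0.1 -0.1] |turn| 0.1 tcp [539.  295.3 115.2] j [ 0.37  0.44 -0.05  1.08 -0.    1.94]
19.65 0.06395809241532512
[539.5 297.6  51.1]
```

>>> {"method": "step_arm", "body": {
  "deltas": [
    [0.5,0.5,-15,0,0,0,0.5],
    [0.5,0.5,-20,0,0,0,0.5],
    [0.5,0.5,-20,0,0,0,0.5],
    [0.5,0,-20,0,0,0,0.5],
    [0,0,-14,0,0,0,0.5]
  ]
}}

```text
clock: 20.2
tcp_pos: [0.542, 0.2954, 0.0272]
orientation: [0.001, 0.707, 0.707, -0.0]
wrist_force: [-0.7, -0.3, 0.9]
finger_gap: 0.064
grip_force: 0.0
```

>>> {"method": "step_arm", "body": {
  "deltas": [
    [0,0,-4,0,0,0,0.5],
    [0,0,0,0,0,0,0.5],
    [0,0,0,0,0,0,-1],
    [0,0,0,0,0,0,-1],
    [0,0,0,0,0,0,-1]
  ],
  "newtons": 80
}}

```text
clock: 20.7
tcp_pos: [0.5429, 0.2965, 0.0253]
orientation: [0.001, 0.707, 0.707, 0.001]
wrist_force: [0.2, 0.0, 2.5]
finger_gap: 0.0254
grip_force: 78.4
```

>>> {"method": "step_arm", "body": {
  "deltas": [
    [0,0,0,0,0,0,-1],
    [0,0,0,0,0,0,-1],
    [0,0,0,0,0,0,-1],
    [0,0,2,0,0,0,-1],
    [0,0,8,0,0,0,-1]
  ]
}}

```text
clock: 21.2
tcp_pos: [0.5415, 0.2958, 0.0333]
orientation: [0.001, 0.707, 0.707, -0.001]
wrist_force: [-0.6, -0.5, -1.3]
finger_gap: 0.0255
grip_force: 78.6
```

>>> {"method": "step_arm", "body": {
  "deltas": [
    [0,0,20,0,0,0,-1],
    [0,0,30,0,0,0,-1],
    [0,0,35,0,0,0,-1],
    [0,0,30,0,0,0,-1],
    [0,0,10,0,0,0,-1]
  ]
}}

```text
clock: 21.7
tcp_pos: [0.544, 0.2969, 0.163]
orientation: [0.002, 0.707, 0.707, 0.003]
wrist_force: [0.3, 0.3, -1.5]
finger_gap: 0.0254
grip_force: 78.7
```

```bash
python3 - <<'E'
from h import *
from workcell import *
c=read_camera('side');t=read_camera('top');st=get_state();print(st['clock'],st['finger_gap'],st['tcp_pos'],st['wrist_force'])
for n,k in(('s',c),('t',t)):
    m=mask(k,(0,130,60),(8,255,255),(120,150,330,330) if n=='s' else (130,180,240,260));p=pts(m);print(n,p.min(0),p.max(0),len(p))
    # cover points in 3D from depth
    z=k['z_map'][p[:,1],p[:,0]];u=cv2.undistortPoints(p[:,None].astype(float),k['K'],k['dist_coeffs'])[:,0]
    T=k['world_from_camera'];W=((np.c_[u,np.ones(len(u))]*z[:,None])@T[:3,:3].T+T[:3,3])[z>0]*1000
    print(np.percentile(W,[2,50,98],axis=0).round(1))
    A=np.c_[W[:,:2]-W[:,:2].mean(0),np.ones(len(W))];f=np.linalg.lstsq(A,W[:,2],rcond=None)[0];g=np.abs(A@f-W[:,2])<6;f=np.linalg.lstsq(A[g],W[g,2],rcond=None)[0];print('tilt deg',np.rad2deg(f[:2]),f[2],g.sum())
    print('circ at plane',circ(k,m,st['tcp_pos'][2]-.006))
x=c['image'][130:330,150:350];cv2.imwrite('pics/g.png',cv2.resize(x,(600,600))[...,::-1])
E
```

```text
21.8 0.02566237598310398 [0.54336011 0.2966231  0.16062909] [ 0.15577854 -0.62178116 -0.85997347]
s [120 247] [286 329] 1944
[[500.6 264.1   2.6]
 [834.4 325.5  65. ]
 [900.  429.3 157. ]]
tilt deg [-20.66191836  -4.85008024] 89.12495612576619 430
circ at plane [787.5 452.6  77.7]
t [167 199] [187 232] 468
[[502.1 250.7 152.5]
 [542.7 275.7 157.2]
 [587.5 298.1 211.2]]
tilt deg [-0.18500514  0.20071451] 157.37396094362026 424
circ at plane [545.2 292.9  46.5]
```

View pics/g.png

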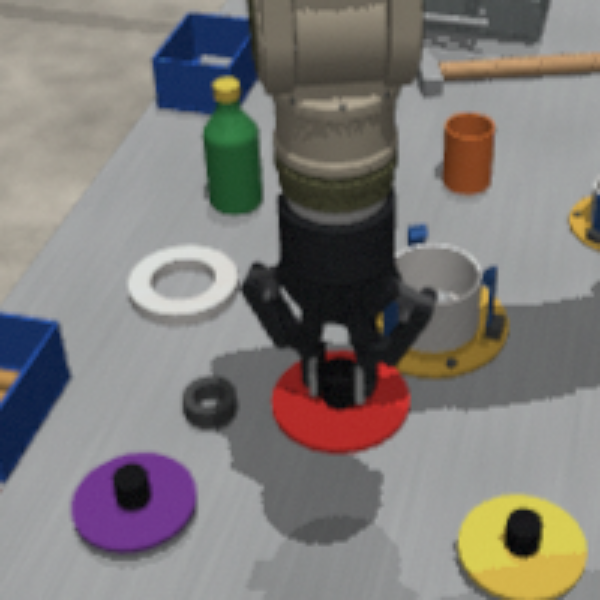

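The cover is held level (red at 340,400); the cup (468,153) and the other things are in place. From here I measure by numbers only: the cover's offset to the tub, and whether the balls are in the tub.

```bash
cat > m.py <<'E'
from h import *
from workcell import *
def W3(k,b):
    x0,y0,x1,y1=b;yy,xx=np.mgrid[y0:y1,x0:x1];p=np.c_[xx.ravel(),yy.ravel()].astype(float);z=k['z_map'][y0:y1,x0:x1].ravel()
    u=cv2.undistortPoints(p[:,None],k['K'],k['dist_coeffs'])[:,0];T=k['world_from_camera']
    return ((np.c_[u,np.ones(len(u))]*z[:,None])@T[:3,:3].T+T[:3,3])*1000,p
def ell(k,m,z):
    h=cv2.convexHull(pts(m).astype(np.float32))[:,0];e=cv2.fitEllipse((cast(k,h,z)[:,:2]*1000).astype(np.float32));return np.round(e[0]+e[1],1)
E
python3 - <<'E'
from m import *
c=read_camera('side');t=read_camera('top');st=get_state();print(st['clock'],st['tcp_pos'].round(4))
print('side cover',ell(c,mask(c,(0,130,60),(8,255,255),(232,238,295,285)),.1555))
print('side base',ell(c,mask(c,(17,120,80),(35,255,255),(262,200,325,255)),.006))
print('top base',ell(t,mask(t,(17,120,80),(35,255,255),(238,195,300,252)),.006))
W,p=W3(t,(238,195,300,252));r=np.hypot(W[:,0]-525,W[:,1]-32);g=r<36
print('inside z hist',np.histogram(W[g,2],[-5,5,13,18,24,30,36,45,70])[0])
b=(g&(W[:,2]>17)&(W[:,2]<45));m=np.zeros((420,560),np.uint8);q=p[b].astype(int);m[q[:,1],q[:,0]]=1
n,l,s,ce=cv2.connectedComponentsWithStats(m,connectivity=4);print([(s[i,4],cast(t,ce[i],.02)[0].round(3)[:2]) for i in range(1,n)])
# new bumps on the bench vs first picture
t0=pickle.load(open('top0.pkl','rb'));D=t0['z_map']-t['z_map'];D[(t['z_map']==0)|(t0['z_map']==0)]=0
m=((D>.008)&(D<.025)).astype(np.uint8);n,l,s,ce=cv2.connectedComponentsWithStats(m)
print('bumps',[(s[i,4],ce[i].round()) for i in range(1,n) if s[i,4]>8])
E
```

```text
21.9 [0.5416 0.2959 0.1575]
side cover [541.9 300.9  98.7 100.7]
side base [511.2  39.7 120.5 144.8]
top base [525.5  30.3 144.7 145.2]
inside z hist [  6 239  54  27  80  37   1   0]
[(np.int32(50), array([0.552, 0.041])), (np.int32(30), array([0.532, 0.06 ])), (np.int32(34), array([0.52 , 0.014])), (np.int32(1), array([0.522, 0.052])), (np.int32(31), array([0.509, 0.054]))]
bumps [(np.int32(9), array([28.,  3.])), (np.int32(9), array([97.,  2.])), (np.int32(9), array([139.,   2.])), (np.int32(11), array([411.,   3.])), (np.int32(16), array([461.,   5.])), (np.int32(9), array([122.,   5.])), (np.int32(10), array([157.,   4.])), (np.int32(10), array([470.,   5.])), (np.int32(9), array([22.,  7.])), (np.int32(12), array([264.,   8.])), (np.int32(12), array([327.,   6.])), (np.int32(9), array([552.,   7.])), (np.int32(15), array([41.,  9.])), (np.int32(14), array([118.,  10.])), (np.int32(11), array([386.,   9.])), (np.int32(13), array([182.,  14.])), (np.int32(12), array([285.,  12.])), (np.int32(11), array([494.,  13.])), (np.int32(14), array([201.,  15.])), (np.int32(10), array([234
[... 4426 characters left out ...]
)), (np.int32(13), array([ 22., 142.])), (np.int32(9), array([ 13., 152.])), (np.int32(9), array([ 12., 166.])), (np.int32(9), array([354., 210.])), (np.int32(12), array([ 10., 213.])), (np.int32(96), array([262., 217.])), (np.int32(64), array([346., 222.])), (np.int32(40), array([360., 217.])), (np.int32(9), array([ 15., 217.])), (np.int32(34), array([274., 225.])), (np.int32(33), array([260., 229.])), (np.int32(9), array([540., 237.])), (np.int32(11), array([ 18., 248.])), (np.int32(10), array([ 17., 274.])), (np.int32(10), array([ 10., 282.])), (np.int32(10), array([546., 285.])), (np.int32(9), array([  3., 287.])), (np.int32(10), array([  6., 355.])), (np.int32(10), array([  2., 414.]))]
```

Five balls' worth of blobs show inside the tub (one double blob of 50 pixels and three of about 30), and there are no new bumps on the bench. Tub centre is (525, 30.5) in TCP terms. I carry the cover over.

>>> {"method": "step_arm", "body": {
  "deltas": [
    [-1,-12,0,0,0,0,-1],
    [-1,-20,0,0,0,0,-1],
    [-1,-26,0,0,0,0,-1],
    [-2,-28,0,0,0,0,-1],
    [-2,-28,0,0,0,0,-1]
  ]
}}

```text
clock: 22.4
tcp_pos: [0.5338, 0.1803, 0.1569]
orientation: [0.0, 0.707, 0.707, -0.001]
wrist_force: [-0.3, -0.2, -0.6]
finger_gap: 0.0256
grip_force: 78.8
```

>>> {"method": "step_arm", "body": {
  "deltas": [
    [-2,-28,0,0,0,0,-1],
    [-2,-28,0,0,0,0,-1],
    [-2,-28,0,0,0,0,-1],
    [-2,-26,0,0,0,0,-1],
    [-1,-20,0,0,0,0,-1]
  ]
}}

```text
clock: 22.9
tcp_pos: [0.5245, 0.0501, 0.1571]
orientation: [-0.0, 0.707, 0.707, -0.001]
wrist_force: [0.1, 0.1, -1.4]
finger_gap: 0.0252
grip_force: 78.8
```

>>> {"method": "step_arm", "body": {
  "deltas": [
    [-1,-14,0,0,0,0,-1],
    [0,-7.5,0,0,0,0,-1],
    [0,0,-10,0,0,0,-1],
    [0,0,-15,0,0,0,-1],
    [0,0,-15,0,0,0,-1]
  ]
}}

```text
clock: 23.4
tcp_pos: [0.5251, 0.0315, 0.1176]
orientation: [0.001, 0.707, 0.708, 0.0]
wrist_force: [0.4, 0.2, -0.9]
finger_gap: 0.0259
grip_force: 78.8
```

>>> {"method": "step_arm", "body": {
  "deltas": [
    [0,0,-9,0,0,0,-1],
    [0,0,-5,0,0,0,-1],
    [0,0,0,0,0,0,-1],
    [0,0,0,0,0,0,-1],
    [0,0,0,0,0,0,-1]
  ]
}}

```text
clock: 23.9
tcp_pos: [0.5259, 0.0308, 0.1055]
orientation: [0.001, 0.707, 0.707, 0.001]
wrist_force: [-0.6, -0.6, -0.8]
finger_gap: 0.0255
grip_force: 78.8
```

```bash
python3 - <<'E'
from m import *
print(get_state()['tcp_pos'].round(4),get_state()['orientation'].round(4))
c=read_camera('side');t=read_camera('top');st=get_state();print(st['clock'],st['tcp_pos'].round(4),st['wrist_force'].round(1))
ms=mask(c,(0,130,60),(8,255,255),(255,185,335,255));print('side cover',ell(c,ms,.1-.004))
W,p=W3(c,(255,185,335,255));print('flange top z',np.percentile(W[ms[185:255,255:335].ravel()>0,2],[10,50,90]))
print('top base',ell(t,mask(t,(17,120,80),(35,255,255),(238,195,300,252)),.006))
E
```

```text
[0.5259 0.0308 0.1055] [1.400e-03 7.068e-01 7.075e-01 6.000e-04]
24.0 [0.5258 0.0307 0.1055] [ 0.8 -0.  -0.7]
side cover [523.1   0.6 103.4 176.3]
flange top z [95.10559061 96.93106526 98.89324623]
top base [518.5 -23.9  32.8 110. ]
```

>>> {"method": "step_arm", "body": {
  "deltas": [
    [0,0,-4,0,0,0,-1],
    [0,0,-4,0,0,0,-1],
    [0,0,-3,0,0,0,-1],
    [0,0,-2,0,0,0,-1],
    [0,0,0,0,0,0,-1]
  ],
  "newtons": 100
}}

```text
clock: 24.5
tcp_pos: [0.5249, 0.0307, 0.0913]
orientation: [0.001, 0.707, 0.707, -0.0]
wrist_force: [-0.3, 0.2, -1.4]
finger_gap: 0.0247
grip_force: 98.3
```

>>> {"method": "step_arm", "body": {
  "deltas": [
    [0,0,-1.5,0,0,0,-1],
    [0,0,-1.5,0,0,0,-1],
    [0,0,-1.5,0,0,0,-1],
    [0,0,0,0,0,0,-1],
    [0,0,0,0,0,0,-1]
  ]
}}

```text
clock: 25.0
tcp_pos: [0.5253, 0.0306, 0.0875]
orientation: [0.001, 0.707, 0.707, 0.0]
wrist_force: [-0.8, -0.6, -0.5]
finger_gap: 0.0247
grip_force: 99.1
```

>>> {"method": "step_arm", "body": {
  "deltas": [
    [0,0,-1,0,0,0,-1],
    [0,0,-1,0,0,0,-1],
    [0,0,-1,0,0,0,-1],
    [0,0,0,0,0,0,-1],
    [0,0,0,0,0,0,-1]
  ]
}}

```text
clock: 25.5
tcp_pos: [0.5259, 0.0307, 0.0854]
orientation: [0.002, 0.707, 0.707, 0.001]
wrist_force: [-2.2, 0.8, 6.4]
finger_gap: 0.0253
grip_force: 100.1
```

>>> {"method": "step_arm", "body": {
  "deltas": [
    [0,0,-1,0,0,0,-1],
    [0,0,-1,0,0,0,-1],
    [0,0,0,0,0,0,-1]
  ]
}}

```text
clock: 25.8
tcp_pos: [0.5265, 0.0306, 0.0842]
orientation: [0.002, 0.707, 0.707, 0.001]
wrist_force: [-3.1, -1.1, 10.8]
finger_gap: 0.0248
grip_force: 100.3
```

>>> {"method": "step_arm", "body": {
  "deltas": [
    [0,0,-1,0,0,0,-1],
    [0,0,-1,0,0,0,-1],
    [0,0,0,0,0,0,-1]
  ]
}}

```text
clock: 26.1
tcp_pos: [0.5254, 0.0307, 0.0804]
orientation: [0.001, 0.707, 0.707, 0.0]
wrist_force: [0.3, -0.2, 1.1]
finger_gap: 0.0248
grip_force: 99.1
```

>>> {"method": "step_arm", "body": {
  "deltas": [
    [0,0,-1,0,0,0,-1],
    [0,0,-1,0,0,0,-1],
    [0,0,0,0,0,0,-1]
  ]
}}

```text
clock: 26.4
tcp_pos: [0.5245, 0.0307, 0.0775]
orientation: [0.0, 0.707, 0.707, -0.0]
wrist_force: [-0.7, -0.6, -3.8]
finger_gap: 0.0251
grip_force: 100.0
```

>>> {"method": "step_arm", "body": {
  "deltas": [
    [0,0,-1,0,0,0,-1],
    [0,0,-1,0,0,0,-1],
    [0,0,0,0,0,0,-1]
  ]
}}

```text
clock: 26.7
tcp_pos: [0.5246, 0.0307, 0.0774]
orientation: [0.001, 0.707, 0.707, -0.0]
wrist_force: [-5.7, 0.0, 9.7]
finger_gap: 0.025
grip_force: 101.0
```

>>> {"method": "step_arm", "body": {
  "deltas": [
    [-0.4,0,-0.7,0,0,0,-1],
    [0,0,0,0,0,0,-1],
    [0,0,0,0,0,0,-1],
    [0,0,0,0,0,0,-1]
  ]
}}

```text
clock: 27.1
tcp_pos: [0.5246, 0.0307, 0.0773]
orientation: [0.001, 0.707, 0.707, 0.0]
wrist_force: [-7.0, 0.5, 13.2]
finger_gap: 0.0249
grip_force: 101.4
```

```bash
python3 - <<'E'
from m import *
F=[]
for i in range(4):
    c=read_camera('side');F.append(get_state()['wrist_force'])
t=read_camera('top');st=get_state()
print(np.round(F,1),st['tcp_pos'].round(4),st['clock'],st['grip_force'])
b=(255,196,335,258);ms=mask(c,(0,130,60),(8,255,255),b);W,p=W3(c,b);g=ms[b[1]:b[3],b[0]:b[2]].ravel()>0
V=W[g];print(g.sum(),np.percentile(V,[5,50,95],axis=0).round(1))
A=np.c_[V[:,:2]-V[:,:2].mean(0),np.ones(len(V))];f=np.linalg.lstsq(A,V[:,2],rcond=None)[0];print('tilt',np.rad2deg(f[:2]).round(1),'z',f[2])
print('cup',ell(c,mask(c,(4,120,60),(16,255,255),(290,162,322,193)),.0375))
E
```

```text
[[-6.7 -0.2 13.6]
 [-6.3  1.1 14.2]
 [-5.1  1.  13.8]
 [-6.7  0.3 13.8]] [0.5246 0.0307 0.0774] 27.35 101.44797205924988
420 [[482.7   2.7  66.4]
 [517.1  45.3  68.7]
 [566.6  77.2  71.3]]
tilt [-5.  40.7] z 71.64258776876997
cup [ 513.6 -232.7   16.1  153.4]
```

```bash
python3 -c "
from workcell import *
print(hand_in())"
```

```text
the job is handed in; nothing more can be done
None
```

I handed the job in at about 27 s: all five balls are in the large tub, the empty cup stands upright on its old spot, and the red cover is snapped home and held down at about 14 N, though that last part is judged from height and push force, not seen in a picture.

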